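# Fit the partitions and ceiling joists in the model house

## Task

Fit out the open-topped model house: first slide both ochre partition walls from the drying stand down into the grooves inside the house until they stand on its floor. Then lay every pine joist across the two long walls, one to a pair of facing notches (any pair will do), fully down, level and centred so that it overhangs about equally on both sides. Leave the cardboard offcut in the stand and do not disturb the other things on the table.

Things in the scene. Friction and masses are not known exactly. Their poses are not given: they have to be found in the camera images.
- house: Open-topped model house of painted board, fixed, no roof yet. Origin: centre of its underside, on the table; x along its length, y across, z up. Long walls (purple, pink) run along x: 264 long, 9 thick, inner faces at y = +-92 mm, top z = 95. Magenta end walls: inner faces x = +-124, top z = 86. Floor inside z = 6. Baseboard 290 x 226.
- notches (a point): Middle of the house at the height of the notch floors (house x = 0, y = 0, z = 86; axes as the house). Six notches in the top of each long wall, facing in pairs, centred at x = -92.5, -55.5, -18.5, 18.5, 55.5, 92.5 mm: flat floor 12.5 wide, straight sides for 4 mm, then flared at 45 degrees to 22.5 wide at the wall top, 9 above the notch floor.
- groove_a (a point): On the house floor midway between one pair of partition grooves (house x = 0, y = +38, z = 6 mm; axes as the house). The two grooves are upright on the inner faces of the end walls, each 10.5 wide between pale wooden posts 8 wide that stand 9 proud of the end wall and reach house z = 82, the mouth flared to 18 wide over the top 4 mm. A partition slides straight down into them.
- groove_b (a point): The same for the other pair of grooves, at house y = -38 mm.
- stand: Blue-painted wooden drying stand, fixed to the table, left or right of the house. Origin: centre of its underside; base 240 (x) x 160 (y) x 8 mm; two combs 16 thick at x = +-100 mm, top at z = 38, with three slots 11 wide at y = -55, 0, 55 mm. It holds two partitions and a cardboard offcut upright, each along the stand's x.
- mat: Green cutting mat, fixed to the table, on the other side of the house from the stand: 280 (x) x 250 (y) x 3 mm, origin at the centre of its underside. The joists lie on it side by side about 42 mm apart, roughly along its x, each centre within 12 mm of the mat's centre line.
- offcut: Brown cardboard offcut 225 x 6 x 60 high, upright in one of the stand's slots; stays there. Origin: centre of its underside, x along its length.
- mug: Steel travel mug with black lid, 76 wide, 172 tall, upright, beyond the house. Origin: centre of its underside.
- glue_stick: White and blue glue stick, 28 wide, 100 tall, standing beyond the house. Origin: centre of its underside.
- marker: Black marker with green cap lying beyond the house, 140 long, 14 thick. Origin: under its middle.
- paint_jar: Squat green paint jar with white lid, 60 wide, 75 tall, beyond the house. Origin: centre of its underside.
- partition1: Ochre partition wall, rigid board 242 long (x), 8 thick (y), 76 high (z), about 70 g, standing on the stand (underside 8 above the table). Origin: centre of its underside. A doorway 45 wide, 56 high is cut from the bottom at x = 40 to 85 mm; elsewhere solid, so it can be pinched across its thickness at the middle of its top edge. Both are alike: either fits either grooves, either way round.
- partition2: Ochre partition wall, rigid board 242 long (x), 8 thick (y), 76 high (z), about 70 g, standing on the stand (underside 8 above the table). Origin: centre of its underside. A doorway 45 wide, 56 high is cut from the bottom at x = 40 to 85 mm; elsewhere solid, so it can be pinched across its thickness at the middle of its top edge. Both are alike: either fits either grooves, either way round.
- joist1: Ceiling joist: square pine strip 230 long (x) x 10 x 10 mm, 16 g, lying on the mat. Origin: its centre, x along its length. May be absent.
- joist2: Ceiling joist: square pine strip 230 long (x) x 10 x 10 mm, 16 g, lying on the mat. Origin: its centre, x along its length. May be absent.
- joist3: Ceiling joist: square pine strip 230 long (x) x 10 x 10 mm, 16 g, lying on the mat. Origin: its centre, x along its length. May be absent.
- joist4: Ceiling joist: square pine strip 230 long (x) x 10 x 10 mm, 16 g, lying on the mat. Origin: its centre, x along its length. May be absent.
- joist5: Ceiling joist: square pine strip 230 long (x) x 10 x 10 mm, 16 g, lying on the mat. Origin: its centre, x along its length. May be absent.
- joist6: Ceiling joist: square pine strip 230 long (x) x 10 x 10 mm, 16 g, lying on the mat. Origin: its centre, x along its length. May be absent.

How it is judged:
By the outcome, as a careful person would: the job done as asked, in the order asked, and still so for the second after the job is handed in, with the robot touching nothing.
Of joist1, joist2, joist3, joist4, joist5, joist6 only 4 to 6 are there at a start; the rules pass over those that are not, and their reading is None.
At some moment in a run one of joist1, joist2, joist3, joist4, joist5, joist6 may be knocked a few centimetres aside while the robot is not near it.
It also fails if it takes over 210 s, if anything falls off the work surface, if the arm or the gripper's body presses on something with over 40 N, if the wrist force passes 120 N, or if a joint passes its speed limit or range.

## Robot

A 7-joint arm with a two-finger parallel gripper is mounted at the origin on the work surface. World frame = base frame: x ahead of the robot, y to its left, z up, the work surface at z = 0. Lengths are in m, angles in rad, forces in N, time in s.
With the tool pointing down it reaches from about 0.4 to 0.85 m from the base axis. Payload 10.4 kg.
Tool frame: the origin (TCP) lies midway between the tips of the shut fingers; the grasp point (between the pads) lies 19 mm behind it; y points along the fingers, x is the direction in which the jaws open and shut, and the axes are right-handed (so a half turn about y gives the same grasp; the last joint's range is limited). The gripper opens to 87 mm and grips with 3 to 60 N. Pads are 19 mm wide; open, the fingers measure 117 mm over their backs; the gripper's body (75 mm by 190 mm) begins 51 mm behind the grasp point.
Start: joints at [1.098, 0.332, -0.065, 1.46, 0.022, 1.35, -0.088], TCP at [0.272, -0.563, 0.2] pointing down, gripper open.
Joint ranges: [-2.6, 2.6], [-0.5, 2.12], [-1.47, 1.34], [0.16, 2.42], [-1.27, 4.41], [0.06, 2.06], [-2.6, 2.6]. Speed limits (rad/s): [2.22, 2.22, 2.79, 2.79, 3.14, 3.14, 3.14].

## Interface

Orientations are given as a unit quaternion [x, y, z, w].
In Python, from bench import r gives the robot as it stands. The module is installed in compiled form; this text tells all that it offers.
- The arm moves only by the tool arm_command, never from a script. Its argument "deltas" is one flat list of numbers, 6 for each row, row after row: the shift along the tool's x, y, z in m, then the turn, a rotation vector about the tool's x, y, z in degrees. In form: [tx, ty, tz, ax, ay, az, tx, ty, tz, ax, ay, az, ...]. A call has 1 to 8 rows; each row is the pose to reach, as a shift and turn from the pose commanded when the call began, along the tool's axes at that moment; what a row does not reach only later rows make up. A row lasts 1/8 s, in which the tool goes at most 62.5 mm and 10.7 degrees, less where a joint would pass 70% of its speed; a pose out of reach is approached as far as the arm can. A call with a gripper value outside its range is refused whole. "hand" is the opening, from 0 (shut) to 1 (fully open), set as the call begins (left out, the last holds). The fingers move at their own pace and stop on an object; "grip_force" is the grip in N (left out, the last holds). Time passes only in rows, so rows that repeat a pose let the fingers close. It gives the time, the measured TCP pose, the force and the opening at its end, in the units of the state.
- r.read_state(): the state, without advancing time (a new reading comes with each control period).
- r.camera(name): name is "scene" or "top"; returns a dict with "image" (400x640x3 uint8, red, green, blue), "intrinsics" (3x3 intrinsics, pixels), "k1" (the pictures are not rectified: a ray, as slopes to the right and down, at radius r is drawn at 1 + k1 r^2 times it, then the intrinsics apply), "world_from_camera" (4x4, takes a point from camera to world coordinates). Camera axes: x right, y down, z forward; pixel columns grow to the right and rows downward; lengths in m; the calibration is good to about 2 mm. A picture is of the moment at which its call begins. There is no depth.
- r.close_job(): hands the job in, once; it reports no verdict.
Trained networks look in a picture, given as the dict that the camera call returned (one of the last four; its "shot" number tells which), for a name from the list of things; names that differ only in an ending like _2 or _b are one class to them, and where a whole thing is asked for, a point or a joint stands for the part that bears it (a point fixed in the world has none). Each returns a list of dicts, best first, with "conf" (0 to 1); they miss things now and then, are a little off and sometimes report something else, mostly with a low value. They report only what shows in the picture. A call takes as long as a camera call.
- r.boxes_of(picture, query): "centre" ([row, column] in pixels, amid what is visible of it).
- r.regions_of(picture, query): "region" (400x640 bool, what is visible of it) and "centre" ([row, column] in pixels, amid what is visible of it).
The state is a dict: "time": time; "joint_positions": joint angles; "joint_vel": joint speeds; "joint_torque": joint torques, N m; "ee_pos": TCP position; "eef_rot": TCP orientation; "ft_force": force on the tool from outside, world axes, zero at the start; "torque": the same for the moment, N m; "width": finger opening in m.
Only numpy, scipy, OpenCV 4.12 (cv2) and the standard library are available. Lean on these libraries where they do the work, as an engineer would, in place of code of your own. Each camera call takes 0.05 s, during which the arm holds its last target.

## Working session

There is one attempt and no reset: what is moved stays moved. The work goes in short steps, Python scripts to look and compute and a tool call to move; the robot and the scene stay as the last step left them, time stands still between calls to the robot, and variables do not carry over. Pictures are saved under pics/ and viewed, and the job is handed in when it is done.

Besides the shell and the picture viewer there is one more tool, called after "Call:" as name(argument=value, ...), one argument or row to a line, values as JSON. arm_command: Moves the arm, as the interface text tells. Its arguments: {"type":"object","properties":{"deltas":{"type":"array","items":{"type":"number"}},"hand":{"type":"number"},"grip_force":{"type":"number"}},"required":["deltas"]}

```bash
ls; mkdir -p pics; python3 - <<'E'
from bench import r
import cv2,numpy as np
s=r.read_state()
for k in s: print(k,np.round(s[k],4))
for n in ["scene","top"]:
    p=r.camera(n); cv2.imwrite(f"pics/{n}0.png",p["image"][:,:,::-1])
    print(n,p["intrinsics"],p["k1"],p["world_from_camera"],p["shot"])
E
```

```text
pics
time 0.0
joint_positions [ 1.0984  0.3329 -0.0647  1.461   0.0216  1.3499 -0.0885]
joint_vel [ 0.0021  0.0018  0.0013 -0.0003 -0.0023 -0.001  -0.0002]
joint_torque [ 1.00000e-03 -6.23259e+01  2.50000e-02 -3.89906e+01 -6.15000e-02
  3.96000e-02  1.00000e-04]
ee_pos [ 0.2715 -0.5624  0.1993]
eef_rot [-0.5987  0.3764 -0.3754  0.5992]
ft_force [-0.0032 -0.7708  0.2358]
torque [-0.0183 -0.0276 -0.022 ]
width 0.0865
scene [[499.65458785   0.         319.37467537]
 [  0.         499.65458785 194.3525022 ]
 [  0.           0.           1.        ]] 0.018894188003994807 [[-0.75978129  0.39344359 -0.51762393  1.29882461]
 [ 0.65011961  0.4489896  -0.6129868   0.79652372]
 [-0.00876796 -0.80225338 -0.59691929  0.84717811]
 [ 0.          0.          0.          1.        ]] 1
top [[520.2574974    0.         312.78125692]
 [  0.         520.2574974  198.124386  ]
 [  0.           0.           1.        ]] -0.14386285126075105 [[ 0.01549755 -0.99464935  0.10213957  0.46361814]
 [-0.99976696 -0.01387937  0.01653451 -0.00873529]
 [-0.01502841 -0.10237201 -0.99463265  1.47742916]
 [ 0.          0.          0.          1.        ]] 2
```

View pics/scene0.png

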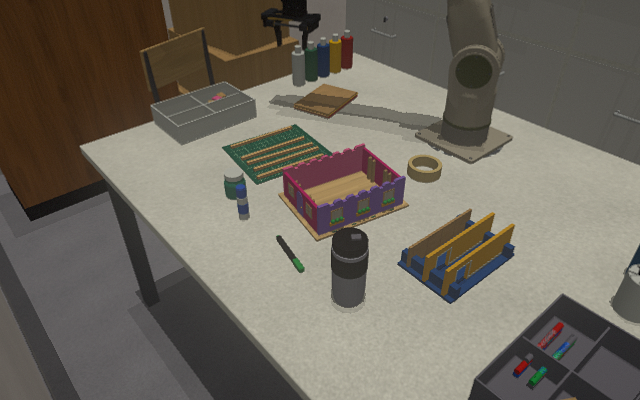

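View pics/top0.png

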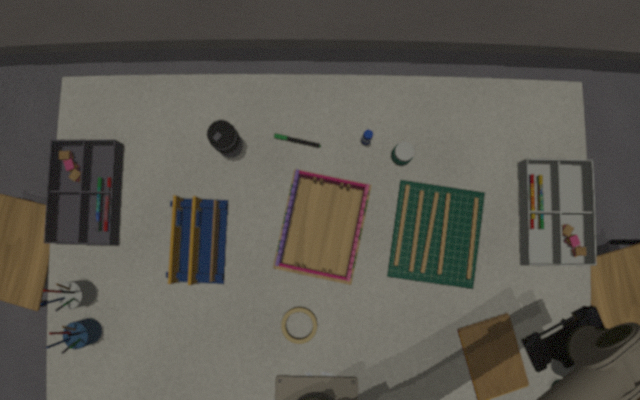

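```bash
cat > h.py <<'E'
from bench import r
import cv2,numpy as np
from scipy.optimize import minimize
from scipy.spatial.transform import Rotation as R
def proj(P,c):
    P=np.atleast_2d(P); T=np.linalg.inv(c["world_from_camera"]); q=P@T[:3,:3].T+T[:3,3]
    s=q[:,:2]/q[:,2:]; s=s*(1+c["k1"]*(s**2).sum(1,keepdims=True))
    K=c["intrinsics"]; return s*[K[0,0],K[1,1]]+K[:2,2]   # (col,row)
def ray(px,c):
    K=c["intrinsics"]; d=(np.array(px,float)-K[:2,2])/[K[0,0],K[1,1]]; s=d.copy()
    for _ in range(20): s=d/(1+c["k1"]*(s**2).sum(-1,keepdims=True))
    v=np.concatenate([s,np.ones(s.shape[:-1]+(1,))],-1)@c["world_from_camera"][:3,:3].T
    return c["world_from_camera"][:3,3],v
def atz(px,c,z):
    o,v=ray(px,c); return o+v*((z-o[2])/v[...,2])[...,None]
def box(x0,x1,y0,y1,z0,z1):
    return np.array([[x,y,z] for x in(x0,x1) for y in(y0,y1) for z in(z0,z1)])/1000
def place(P,x,y,yaw,z=0):
    c,s=np.cos(yaw),np.sin(yaw); return P@np.array([[c,s,0],[-s,c,0],[0,0,1]])+[x,y,z]
def wedge(c,box3,scale=1): pass
def mask(parts,c,ss=4):
    m=np.zeros((400*ss,640*ss),np.uint8)
    for P in parts:
        p=(proj(P,c)+.5)*ss-.5
        cv2.fillConvexPoly(m,cv2.convexHull(np.round(p*16).astype(np.int32)),1,shift=4)
    return cv2.resize(m.astype(np.float32),(640,400),interpolation=cv2.INTER_AREA)
HOUSE=[box(-145,145,-113,113,0,6),box(-132,132,92,101,0,86),box(-132,132,-101,-92,0,86),box(-133,-124,-101,101,0,86),box(124,133,-101,101,0,86)]
_e=[-132]+sum([[x-10,x+10] for x in(-92.5,-55.5,-18.5,18.5,55.5,92.5)],[])+[132]
for i in range(0,14,2):
    for y in((92,101),(-101,-92)): HOUSE.append(box(_e[i],_e[i+1],*y,86,95))
def shot(n):
    c=r.camera(n); return c
def save(c,name,crop=None,z=1,lines=()):
    im=cv2.cvtColor(c["image"],cv2.COLOR_RGB2BGR)
    x0,y0,x1,y1=crop or (0,0,640,400)
    im=cv2.resize(im[y0:y1,x0:x1],None,fx=z,fy=z,interpolation=cv2.INTER_CUBIC)
    for P in lines:
        p=(proj(P,c)+.5-[x0,y0])*z
        cv2.polylines(im,[np.round(p*8).astype(np.int32)],False,(255,255,0),1,cv2.LINE_AA,shift=3)
    cv2.imwrite(f"pics/{name}.png",im)
E
python3 - <<'E'
from h import *
s=r.read_state(); print(R.from_quat(s["eef_rot"]).as_matrix().round(3))
c1=shot("scene");c2=shot("top")
save(c1,"s1",(210,120,530,310),2.5); save(c2,"t1",(150,150,500,300),2.2)
np.save
import pickle
out={}
for n,c in(("scene",c1),("top",c2)):
    for q in["house","stand","mat","offcut","partition1","joist1","mug","glue_stick","marker","paint_jar","groove_a","notches"]:
        d=r.regions_of(c,q); out[n,q]=d
        print(n,q,[(round(x["conf"],2),np.round(x["centre"],1).tolist(),int(x["region"].sum())) for x in d])
pickle.dump((c1,c2,out),open("first.pkl","wb"))
E
```

```text
[[ 0.435 -0.001  0.901]
 [-0.901  0.001  0.435]
 [-0.001 -1.    -0.   ]]
scene house [(0.63, [193.1, 342.4], 7792)]
scene stand [(0.73, [274.4, 453.1], 2166)]
scene mat [(0.67, [147.1, 270.7], 1408)]
scene offcut [(0.61, [234.8, 439.2], 1106), (0.41, [202.5, 243.2], 365)]
scene partition1 [(0.62, [257.8, 480.6], 1441)]
scene joist1 [(0.74, [158.5, 287.3], 302), (0.57, [169.8, 279.4], 229), (0.56, [140.3, 260.1], 159), (0.53, [152.3, 278.0], 266), (0.51, [149.1, 273.0], 209), (0.28, [188.0, 341.3], 7955)]
scene mug [(0.79, [267.7, 348.2], 2511)]
scene glue_stick [(0.76, [204.4, 244.8], 327), (0.49, [139.4, 262.9], 299)]
scene marker [(0.72, [252.8, 291.2], 280), (0.53, [236.6, 439.5], 1131)]
scene paint_jar [(0.6, [179.2, 230.7], 508)]
scene groove_a [(0.61, [190.0, 344.2], 7901)]
scene notches [(0.96, [189.6, 340.7], 8007)]
top house [(0.76, [227.0, 320.4], 8267), (0.44, [139.3, 222.4], 954)]
top stand [(0.87, [236.6, 202.3], 2859)]
top mat [(0.62, [235.1, 438.0], 6923)]
top offcut []
top partition1 [(0.88, [243.1, 193.5], 713), (0.84, [239.8, 173.7], 850), (0.55, [243.9, 471.5], 334)]
top joist1 [(0.87, [217.4, 402.7], 199), (0.75, [229.2, 431.0], 396), (0.69, [233.6, 415.2], 291), (0.63, [232.7, 442.8], 375), (0.57, [242.9, 469.5], 394), (0.44, [239.2, 203.5], 2779)]
top mug [(0.63, [138.9, 224.9], 1000), (0.52, [232.9, 417.0], 309), (0.21, [232.9, 429.9], 323)]
top glue_stick []
top marker [(0.6, [137.9, 291.6], 246)]
top paint_jar [(0.93, [154.5, 401.1], 447)]
top groove_a [(0.84, [228.8, 324.5], 8058)]
top notches [(0.68, [222.6, 320.6], 8212), (0.24, [227.0, 431.2], 294)]
```

View pics/s1.png

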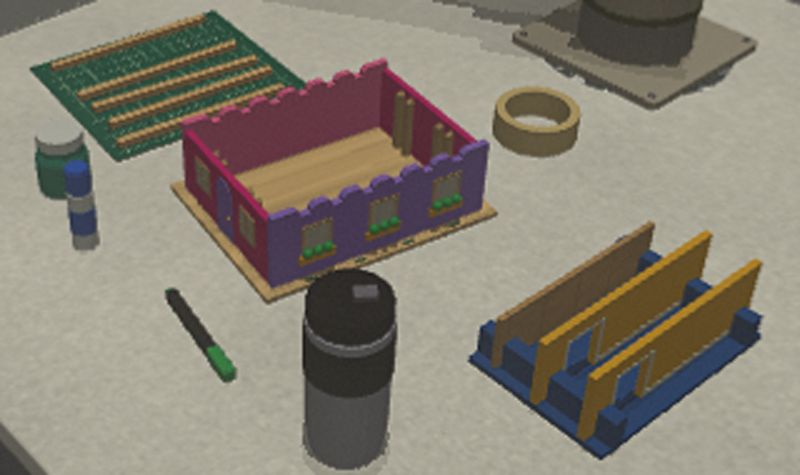

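View pics/t1.png

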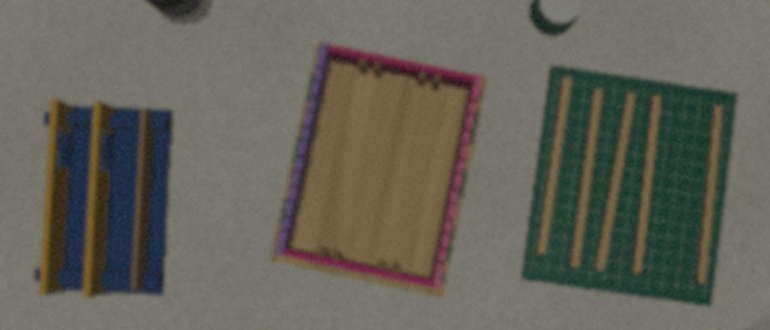

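```bash
cat > fit.py <<'E'
from h import *
import pickle
c1,c2,out=pickle.load(open("first.pkl","rb"))
def iou_cost(parts,cs,regs):
    def f(p):
        t=0
        for c,g in zip(cs,regs):
            m=mask([place(P,p[0],p[1],p[2]) for P in parts],c); g=g.astype(np.float32)
            t+=1-np.minimum(m,g).sum()/np.maximum(m,g).sum()
        return t
    return f
def fit(parts,cs,regs,p0):
    f=iou_cost(parts,cs,regs)
    sx=np.array([p0]+[np.array(p0)+d for d in np.diag([.01,.01,.06])])
    o=minimize(f,p0,method="Nelder-Mead",options=dict(initial_simplex=sx,xatol=1e-5,fatol=1e-5))
    return o.x,o.fun
if __name__=="__main__":
    g1=out["scene","notches"][0]["region"];g2=out["top","house"][0]["region"]
    p0=[*atz([320,227],c2,0.04)[:2],-.17]
    for cs,gs in(([c1],[g1]),([c2],[g2]),([c1,c2],[g1,g2])):
        p,f=fit(HOUSE,cs,gs,p0); print(p.round(4),np.degrees(p[2]).round(2),round(f,3))
    def L(a): return place(np.array(a)/1000,*p)
    lines=[L([[sx*145,-113,0],[sx*145,113,0]]) for sx in(-1,1)]+[L([[-145,s*113,0],[145,s*113,0]]) for s in(-1,1)]
    lines+=[L([[-132,s*y,95],[132,s*y,95]]) for s in(-1,1) for y in(92,101)]+[L([[s*124,-92,86],[s*124,92,86]]) for s in(-1,1)]
    save(c1,"s2",(270,130,420,250),5,lines); save(c2,"t2",(260,160,385,290),4.5,lines)
E
python3 fit.py
```

```text
[ 0.5344 -0.0106 -0.1959] -11.22 0.022
[ 0.5361 -0.011  -0.1924] -11.02 0.017
[ 0.5352 -0.0107 -0.1948] -11.16 0.042
```

View pics/s2.png

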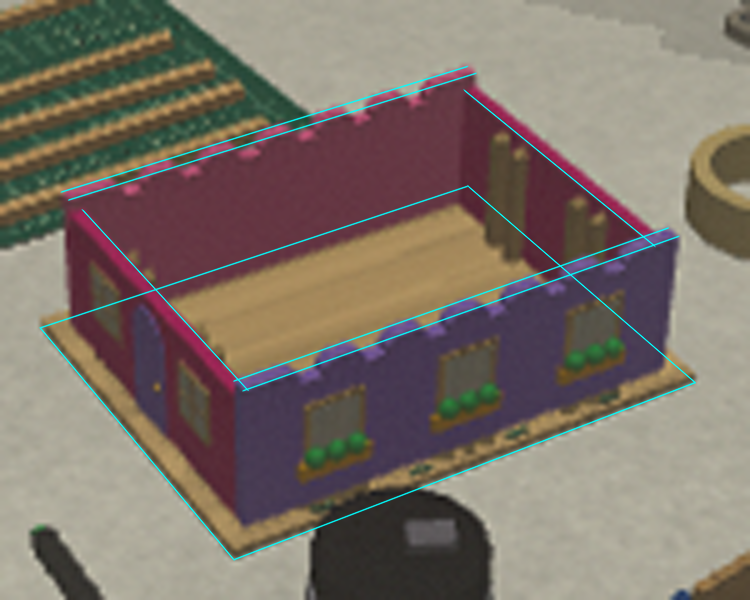

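View pics/t2.png

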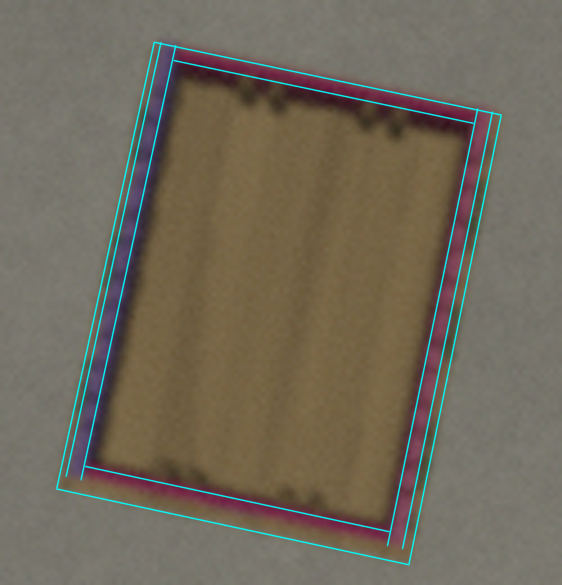

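```bash
cat > fitp.py <<'E'
from fit import *
D=1 # doorway toward +x
PART=[box(-121,40,-4,4,0,76),box(85,121,-4,4,0,76),box(40,85,-4,4,56,76)]
def hsv(c): return cv2.cvtColor(cv2.GaussianBlur(c["image"],(3,3),0),cv2.COLOR_RGB2HSV)
if __name__=="__main__":
    st=[]
    crops=[(390,200,530,310),(150,180,240,300)]
    gs=[]
    for c,(x0,y0,x1,y1),nm in zip((c1,c2),crops,"st"):
        H=hsv(c); m=(H[...,0]>13)&(H[...,0]<30)&(H[...,1]>[130,100][nm=="t"])&(H[...,2]>40)
        k=np.zeros_like(m);k[y0:y1,x0:x1]=m[y0:y1,x0:x1]; gs.append(k); print(k.sum())
        cv2.imwrite(f"pics/m{nm}.png",cv2.resize(np.hstack([k[y0:y1,x0:x1].astype(np.uint8)[:,:,None].repeat(3,2)*255,c["image"][y0:y1,x0:x1,::-1]]),None,fx=3,fy=3))
E
python3 fitp.py; python3 -c "
import cv2,numpy as np
a=cv2.imread('pics/ms.png');b=cv2.imread('pics/mt.png')
w=max(a.shape[1],b.shape[1]);z=lambda i:cv2.copyMakeBorder(i,0,0,0,w-i.shape[1],0)
o=np.vstack([z(a),z(b)]);print(o.shape);cv2.imwrite('pics/mm.png',cv2.resize(o,None,fx=.85,fy=.85))"
```

```text
2315
1428
(690, 840, 3)
```

View pics/mm.png

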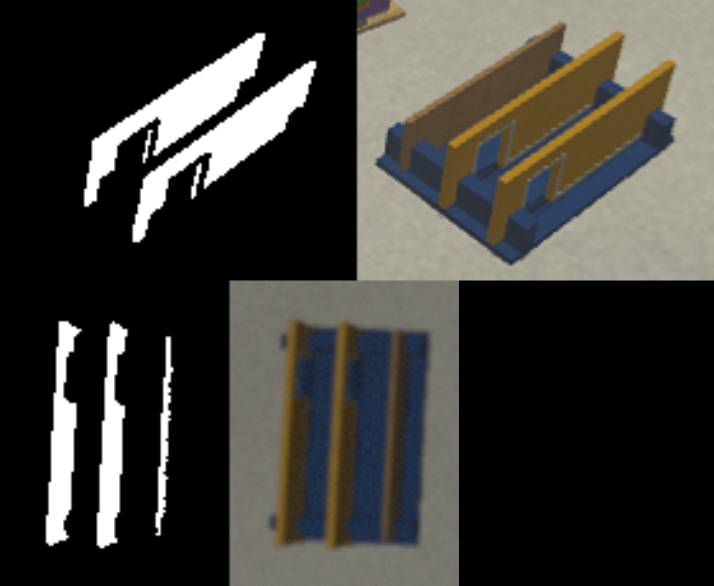

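```bash
cat >> fitp.py <<'E'
    gs[1][:,209:]=0
    dc=[]
    for c in(c1,c2):
        H=hsv(c); b=(H[...,0]>95)&(H[...,0]<130)&(H[...,1]>70); dc.append(~cv2.dilate(b.astype(np.uint8),np.ones((2,2))).astype(bool))
    def f(p):
        t=0
        for i,c in enumerate((c1,c2)):
            if i not in use: continue
            m=mask([place(P,p[0],p[1],p[4],.008) for P in PART]+[place(P,p[2],p[3],p[4],.008) for P in PART],c)
            m=m*dc[i]; g=gs[i]*dc[i]*1.
            t+=1-np.minimum(m,g).sum()/np.maximum(m,g).sum()
        return t
    a=atz([193,240],c2,.05); b=atz([173,240],c2,.05)
    p0=np.array([*a[:2],*b[:2],-.05])
    for use in([0],[1],[0,1]):
        best=None
        for k in range(2):
            q=p0 if k==0 else best.x
            best=minimize(f,q,method="Nelder-Mead",options=dict(initial_simplex=np.vstack([q]+[q+d for d in np.diag([.01,.01,.01,.01,.05])]),xatol=1e-5,fatol=1e-5,maxfev=1500))
        p=best.x; print(p.round(4),np.degrees(p[4]).round(2),round(best.fun,3))
    ls=[]
    for x,y in((p[0],p[1]),(p[2],p[3])):
        for P in PART[:1]: pass
        q=np.array([[-121,-4,76],[121,-4,76],[121,4,76],[-121,4,76],[-121,-4,76]])/1000
        ls.append(place(q,x,y,p[4],.008)); q=np.array([[121,4,76],[121,4,0],[85,4,0],[85,4,56],[40,4,56],[40,4,0],[-121,4,0],[-121,4,76]])/1000; ls.append(place(q,x,y,p[4],.008))
    save(c1,"s3",crops[0],4,ls); save(c2,"t3",crops[1],4,ls)
E
python3 fitp.py; cd pics; python3 -c "
import cv2,numpy as np
a=cv2.imread('s3.png');b=cv2.imread('t3.png');h=480
a=cv2.copyMakeBorder(a,0,480-a.shape[0],0,0,0);cv2.imwrite('st3.png',cv2.resize(np.hstack([a,b]),None,fx=.85,fy=.85))"
```

```text
2315
1428
[ 0.4883  0.3402  0.4885  0.3942 -0.0197] -1.13 0.188
[ 0.4889  0.3453  0.4915  0.3972 -0.0275] -1.57 0.202
[ 0.4905  0.3423  0.4931  0.3966 -0.0255] -1.46 0.426
```

View pics/st3.png

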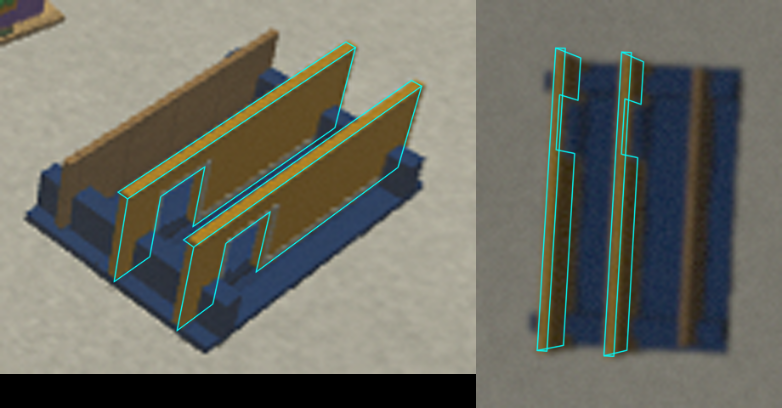

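```bash
cat > plan.py <<'E'
from h import *
import sys
# usage: plan.py x,y,z,ang[,n] ...   waypoints TCP world m, tool-x angle deg ; one call = up to 8 rows
def cur():
    s=r.read_state(); return np.array(s["ee_pos"]),R.from_quat(s["eef_rot"]),s
def target_R(a):
    a=np.radians(a); x=np.array([np.cos(a),np.sin(a),0]); y=np.array([0,0,-1.]); return R.from_matrix(np.c_[x,y,np.cross(x,y)])
def rows(wps,long=None):
    p,q,s=cur(); M=q.as_matrix(); out=[]; cp,ca=p.copy(),q.as_rotvec()*0
    prev=np.zeros(6)
    for w in wps:
        x,y,z,a=w[:4]; T=target_R(a); rv=np.degrees((q.inv()*T).as_rotvec())
        if abs(rv[1])>178: print("warn 180")
        if len(w)>5 : rv[1]+=w[5]
        tgt=np.r_[M.T@(np.array([x,y,z])-p),rv]
        d=tgt-prev
        n=max(int(np.ceil(np.linalg.norm(d[:3])/.056-1e-6)),int(np.ceil(np.linalg.norm(d[3:])/9.8-1e-6)),1)
        if len(w)>4 and w[4]>0: n=int(w[4])
        for i in range(1,n+1): out.append(prev+d*i/n)
        prev=tgt
    return np.array(out)
def show(out):
    o=np.c_[out[:,:3].round(4),out[:,3:].round(1)]+0.
    for k in range(0,len(o),8): print("call",k//8,"["+", ".join(", ".join("%g"%v for v in rr) for rr in o[k:k+8])+"]")
if __name__=="__main__":
    p,q,s=cur(); m=q.as_matrix()
    print("t",round(s["time"],2),"p",p.round(4),"ang",np.degrees(np.arctan2(m[1,0],m[0,0])).round(2),"down",m[:,1].round(3),"w",round(s["width"],4),"F",np.round(s["ft_force"],2),"q",np.round(s["joint_positions"],2))
    if len(sys.argv)>1: show(rows([[float(v) for v in a.split(",")] for a in sys.argv[1:]]))
E
python3 plan.py .45,-.3,.3,-35 .50,0,.3,30 .488,.343,.25,88.5
```

```text
t 1.4 p [ 0.2718 -0.5628  0.2002] ang -64.23 down [ 0. -0. -1.] w 0.0874 F [-0.35  0.3   0.38] q [ 1.1   0.33 -0.06  1.46  0.02  1.35 -0.09]
call 0 [-0.0265, -0.0166, 0.0458, 0, -4.9, 0, -0.0531, -0.0333, 0.0916, 0, -9.7, 0, -0.0796, -0.0499, 0.1374, 0, -14.6, 0, -0.1061, -0.0666, 0.1832, 0, -19.5, 0, -0.1326, -0.0832, 0.229, 0, -24.4, 0, -0.1592, -0.0998, 0.2748, 0, -29.2, 0, -0.1947, -0.0998, 0.2999, 0, -38.5, 0, -0.2302, -0.0998, 0.3249, 0, -47.8, 0]
call 1 [-0.2656, -0.0998, 0.35, 0, -57.1, 0, -0.3011, -0.0998, 0.3751, 0, -66.4, 0, -0.3366, -0.0998, 0.4001, 0, -75.7, 0, -0.3721, -0.0998, 0.4252, 0, -84.9, 0, -0.4076, -0.0998, 0.4503, 0, -94.2, 0, -0.4525, -0.0927, 0.47, 0, -102.6, 0, -0.4973, -0.0856, 0.4898, 0, -110.9, 0, -0.5422, -0.0784, 0.5096, 0, -119.3, 0]
call 2 [-0.5871, -0.0713, 0.5293, 0, -127.7, 0, -0.6319, -0.0641, 0.5491, 0, -136, 0, -0.6768, -0.057, 0.5688, 0, -144.4, 0, -0.7217, -0.0499, 0.5886, 0, -152.7, 0]
```

Call:
arm_command(
  deltas=[-0.027,-0.017,0.046,0,-9,0,-0.053,-0.033,0.092,0,-19,0,-0.08,-0.05,0.137,0,-28,0,-0.106,-0.067,0.183,0,-38,0,-0.133,-0.083,0.229,0,-48,0,-0.159,-0.1,0.275,0,-57,0,-0.195,-0.1,0.3,0,-67,0,-0.23,-0.1,0.325,0,-76,0],
  hand=0.35,
  grip_force=15,
)

```text
time: 2.4
ee_pos: [0.4648, -0.2128, 0.3004]
eef_rot: [0.703, 0.075, -0.074, -0.703]
ft_force: [0.4, -0.4, -0.0]
width: 0.0308
```

```bash
python3 plan.py .50,0,.3,50 .488,.343,.25,88.5
```

```text
t 2.4 p [ 0.4648 -0.2128  0.3004] ang 12.12 down [ 0. -0. -1.] w 0.0308 F [ 0.41 -0.45 -0.01] q [ 0.77  0.07 -0.45  1.57  0.03  1.51  0.53]
call 0 [0.0198, 0.0001, 0.0502, 0, -9.5, 0, 0.0395, 0.0002, 0.1003, 0, -18.9, 0, 0.0593, 0.0002, 0.1505, 0, -28.4, 0, 0.0791, 0.0003, 0.2007, 0, -37.9, 0, 0.0877, 0.0074, 0.2489, 0, -43.4, 0, 0.0963, 0.0146, 0.2972, 0, -48.9, 0, 0.1049, 0.0217, 0.3455, 0, -54.4, 0, 0.1135, 0.0288, 0.3938, 0, -59.9, 0]
call 1 [0.1221, 0.0359, 0.442, 0, -65.4, 0, 0.1307, 0.0431, 0.4903, 0, -70.9, 0, 0.1393, 0.0502, 0.5386, 0, -76.4, 0]
```

Call:
arm_command(
  deltas=[0.02,0,0.05,0,-10,0,0.04,0,0.1,0,-20,0,0.06,0,0.15,0,-30,0,0.08,0,0.2,0,-40,0,0.09,0.01,0.25,0,-50,0,0.1,0.02,0.3,0,-60,0,0.11,0.03,0.35,0,-70,0,0.12,0.035,0.4,0,-76,0],
)

```text
time: 3.4
ee_pos: [0.5001, 0.2029, 0.2649]
eef_rot: [0.509, 0.491, -0.491, -0.508]
ft_force: [0.3, -0.0, -0.1]
width: 0.0304
```

```bash
python3 plan.py .488,.3425,.15,88.5,4
```

```text
t 3.4 p [0.5001 0.2029 0.2649] ang 87.99 down [ 0. -0. -1.] w 0.0304 F [ 0.3  -0.04 -0.06] q [ 0.29  0.21 -0.87  1.55  0.16  1.46  0.95]
call 0 [0.0348, 0.0287, 0.0043, 0, -0.1, 0, 0.0696, 0.0574, 0.0085, 0, -0.3, 0, 0.1043, 0.0861, 0.0128, 0, -0.4, 0, 0.1391, 0.1148, 0.017, 0, -0.5, 0]
```

Call:
arm_command(
  deltas=[0.035,0.02,0.004,0,0,0,0.07,0.045,0.008,0,-0.5,0,0.105,0.07,0.012,0,-0.5,0,0.1395,0.09,0.0155,0,-0.5,0,0.1395,0.11,0.0155,0,-0.5,0,0.1395,0.115,0.0155,0,-0.5,0,0.1395,0.115,0.0155,0,-0.5,0],
)

```text
time: 4.28
ee_pos: [0.491, 0.3404, 0.1503]
eef_rot: [0.508, 0.492, -0.492, -0.508]
ft_force: [-0.4, -0.4, 0.4]
width: 0.0304
```

```bash
python3 plan.py .4895,.3427,.054,88.5,4; python3 - <<'E'
from h import *
c1=shot("scene");c2=shot("top")
save(c1,"s4",(390,150,560,310),4);save(c2,"t4",(140,170,260,300),4)
E
```

```text
t 4.28 p [0.491  0.3404 0.1503] ang 88.17 down [ 0.    -0.001 -1.   ] w 0.0304 F [-0.38 -0.43  0.4 ] q [-0.    0.44 -0.88  1.57  0.35  1.3   0.61]
call 0 [0.0006, 0.0241, 0.0004, 0, -0.1, 0, 0.0012, 0.0482, 0.0008, 0, -0.2, 0, 0.0018, 0.0723, 0.0012, 0, -0.2, 0, 0.0023, 0.0963, 0.0016, 0, -0.3, 0]
```

View pics/s4.png

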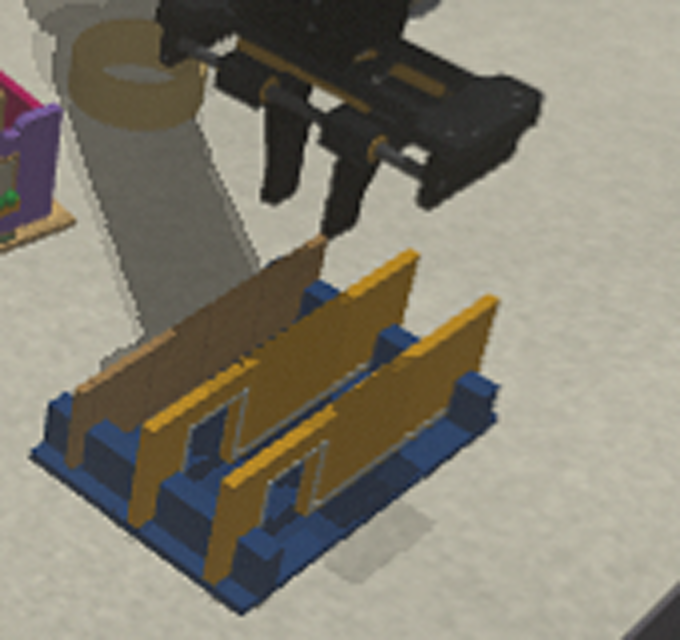

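Call:
arm_command(
  deltas=[0.001,0.035,0.0005,0,-0.3,0,0.0023,0.065,0.001,0,-0.3,0,0.0023,0.085,0.0016,0,-0.3,0,0.0023,0.0963,0.0016,0,-0.3,0,0.0023,0.0963,0.0016,0,-0.3,0],
)

```text
time: 5.0
ee_pos: [0.4888, 0.3438, 0.0538]
eef_rot: [0.506, 0.494, -0.494, -0.506]
ft_force: [0.3, 0.0, 0.1]
width: 0.0306
```

```bash
python3 plan.py .4895,.3427,.054,88.5,4; python3 - <<'E'
from h import *
c1=shot("scene");c2=shot("top")
s=r.read_state(); p=np.array(s["ee_pos"]); M=R.from_quat(s["eef_rot"]).as_matrix()
tip=lambda dx,dy,dz:p+M@np.array([dx,dy,dz])
ls=[np.array([tip(s_*.0152,0,-.0095),tip(s_*.0152,0,.0095),tip(s_*.0152,-.04,.0095)]) for s_ in(-1,1)]
save(c1,"s5",(400,170,530,310),4.5,ls)
E
```

```text
t 5.0 p [0.4888 0.3438 0.0538] ang 88.56 down [-0. -0. -1.] w 0.0306 F [0.28 0.01 0.11] q [-0.04  0.54 -0.83  1.66  0.43  1.13  0.55]
call 0 [-0.0003, 0, -0.0002, 0, 0, 0, -0.0006, -0.0001, -0.0004, 0, 0, 0, -0.0008, -0.0001, -0.0005, 0, 0, 0, -0.0011, -0.0002, -0.0007, 0, 0.1, 0]
```

View pics/s5.png

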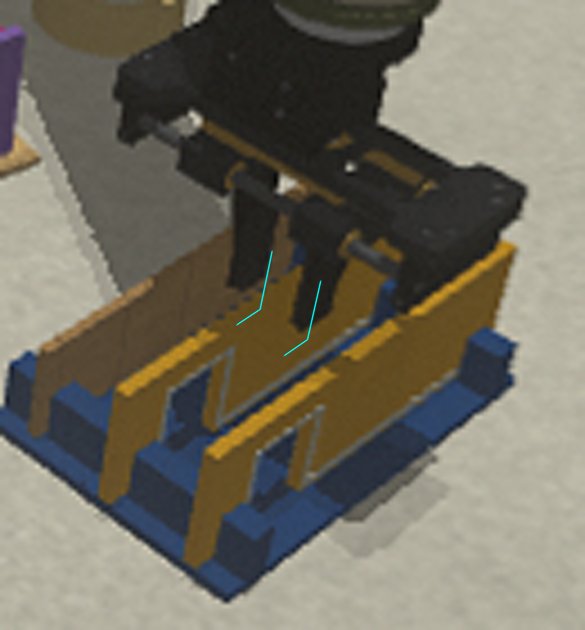

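```bash
python3 - <<'E'
from h import *
import pickle
c1,c2,_=pickle.load(open("first.pkl","rb"))
p=np.array([.491,.3404,.1503])
for nm,c,cr in(("s4",c1,(390,150)),("t4",c2,(140,170))):
    im=cv2.imread(f"pics/{nm}.png")
    for dz in(0,.019):
        for dy in(-.0152,.0152):
            for dx in(-.0095,.0095):
                q=(proj(p+[dx,dy,dz],c)[0]+.5-cr)*4; cv2.circle(im,tuple(q.astype(int)),3,(255,255,0) if dz==0 else (0,255,0),-1)
    cv2.imwrite(f"pics/{nm}b.png",im)
E
```

```text
(no output)
```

View pics/s4b.png

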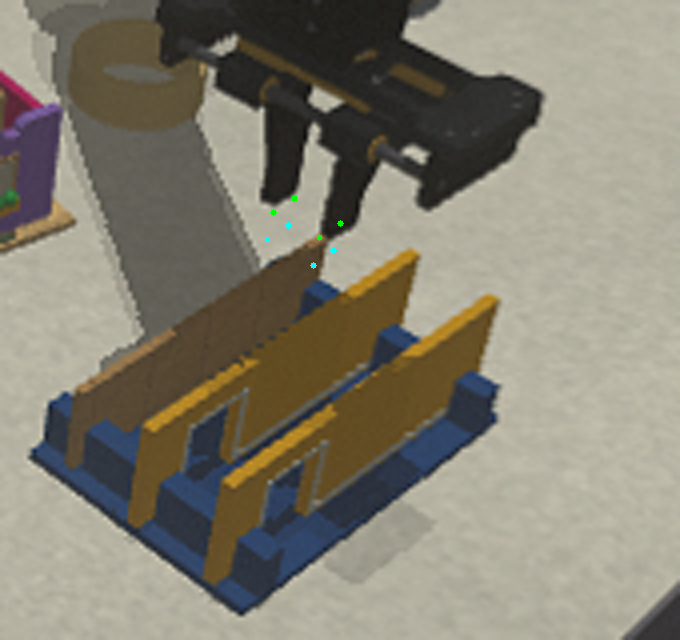

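View pics/t4b.png

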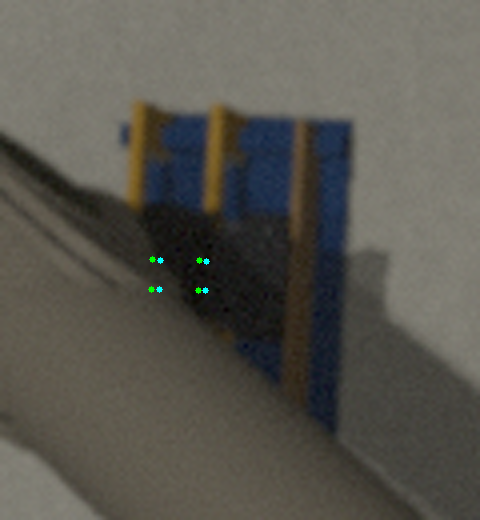

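Call:
arm_command(
  deltas=[0,0.005,-0.0005,0,0,0,0,0.01,-0.001,0,0,0,0,0.01,-0.001,0,0,0],
)

```text
time: 5.48
ee_pos: [0.4896, 0.3437, 0.0434]
eef_rot: [-0.506, -0.493, 0.494, 0.506]
ft_force: [0.1, 0.4, -0.5]
width: 0.0304
```

Call:
arm_command(
  deltas=[0,0,0,0,0,0,0,0,0,0,0,0,0,0,0,0,0,0,0,0,0,0,0,0],
  hand=0,
  grip_force=20,
)

```text
time: 5.98
ee_pos: [0.4898, 0.344, 0.0439]
eef_rot: [0.506, 0.494, -0.494, -0.506]
ft_force: [-0.0, -0.2, -0.2]
width: 0.0079
```

```bash
python3 plan.py ; python3 - <<'E'
from h import *
c1=shot("scene")
save(c1,"s6",(400,170,530,310),4.5)
E
```

```text
t 5.97 p [0.4898 0.344  0.0439] ang 88.57 down [ 0. -0. -1.] w 0.0079 F [-0.04 -0.18 -0.19] q [-0.05  0.55 -0.83  1.67  0.44  1.12  0.55]
```

View pics/s6.png

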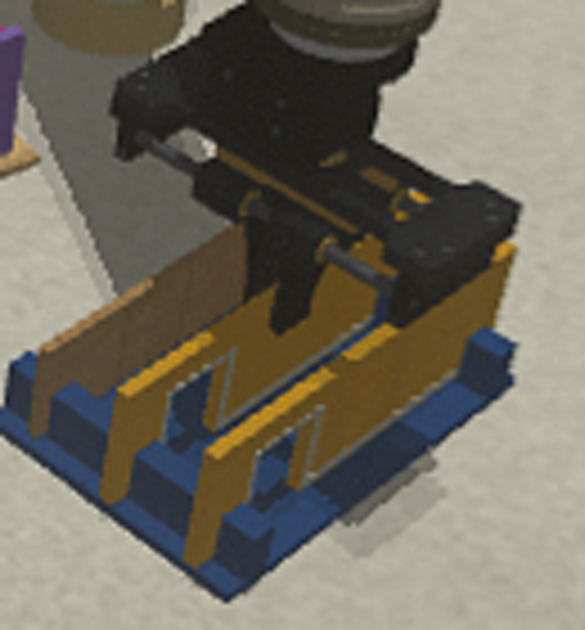

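Call:
arm_command(
  deltas=[0,-0.04,0,0,0,0,0,-0.09,0,0,0,0,0,-0.14,0,0,0,0],
)

```text
time: 6.4
ee_pos: [0.4894, 0.3438, 0.1852]
eef_rot: [-0.506, -0.494, 0.494, 0.506]
ft_force: [1.1, 0.3, -0.1]
width: 0.0079
```

```bash
python3 plan.py .5278,-.048,.18,78.84
```

```text
t 6.4 p [0.4894 0.3438 0.1852] ang 88.58 down [-0. -0. -1.] w 0.0079 F [ 1.13  0.34 -0.11] q [ 0.    0.42 -0.89  1.52  0.33  1.36  0.63]
call 0 [-0.0488, 0.0007, -0.006, 0, 1.2, 0, -0.0977, 0.0013, -0.012, 0, 2.4, 0, -0.1465, 0.002, -0.018, 0, 3.7, 0, -0.1954, 0.0026, -0.024, 0, 4.9, 0, -0.2442, 0.0033, -0.03, 0, 6.1, 0, -0.293, 0.004, -0.036, 0, 7.3, 0, -0.3419, 0.0046, -0.042, 0, 8.5, 0, -0.3907, 0.0053, -0.048, 0, 9.7, 0]
```

Call:
arm_command(
  deltas=[-0.04,0,-0.005,0,1.2,0,-0.09,0,-0.011,0,2.4,0,-0.145,0,-0.018,0,3.7,0,-0.2,0,-0.024,0,5,0,-0.255,0,-0.031,0,6.5,0,-0.31,0,-0.039,0,8,0,-0.36,0,-0.045,0,9,0,-0.3907,0.005,-0.048,0,9.7,0],
)

```text
time: 7.4
ee_pos: [0.528, -0.0509, 0.179]
eef_rot: [0.547, 0.448, -0.448, -0.546]
ft_force: [0.5, 0.7, -0.5]
width: 0.0079
```

Call:
arm_command(
  deltas=[0,0,0,0,0,0,0,0,0,0,0,0,0,0,0,0,0,0],
)

```text
time: 7.78
ee_pos: [0.528, -0.0464, 0.1791]
eef_rot: [0.546, 0.45, -0.45, -0.546]
ft_force: [-0.5, 0.2, -0.3]
width: 0.0078
```

```bash
python3 plan.py .5278,-.048,.15,78.84; cat > board.py <<'E'
from h import *
import pickle
H=(0.5352,-0.0107,-0.1948)
PART=[box(-121,40,-4,4,0,76),box(85,121,-4,4,0,76),box(40,85,-4,4,56,76)]
def hl():
    L=lambda a:place(np.array(a)/1000,*H); o=[]
    for s in(-1,1):
        o+=[L([[-132,s*92,95],[132,s*92,95]]),L([[s*124,-92,86],[s*124,92,86]])]
    return o
def outline(x,y,yaw,z):
    q=np.array([[-121,-4,76],[121,-4,76],[121,4,76],[-121,4,76],[-121,-4,76]])/1000
    q2=np.array([[121,4,76],[121,4,0],[85,4,0],[85,4,56],[40,4,56],[40,4,0],[-121,4,0],[-121,4,76]])/1000
    return [place(q,x,y,yaw,z),place(q2,x,y,yaw,z)]
E
python3 - <<'E'
from board import *
s=r.read_state();p=s["ee_pos"];M=R.from_quat(s["eef_rot"]).as_matrix();a=np.arctan2(M[1,0],M[0,0])-np.pi/2
c1=shot("scene");c2=shot("top")
ls=hl()+outline(p[0],p[1],a,p[2]-.0439+.008)
save(c1,"s7",(260,70,420,250),3.3,ls);save(c2,"t7",(240,140,400,300),3.3,ls)
a=cv2.imread("pics/s7.png");b=cv2.imread("pics/t7.png");h=max(a.shape[0],b.shape[0])
z=lambda i:cv2.copyMakeBorder(i,0,h-i.shape[0],0,0,0);o=np.hstack([z(a),z(b)]);o=cv2.resize(o,None,fx=.75,fy=.75);print(o.shape);cv2.imwrite("pics/st7.png",o)
E
```

```text
t 7.78 p [ 0.528  -0.0464  0.1791] ang 79.0 down [ 0.  0. -1.] w 0.0078 F [-0.52  0.19 -0.31] q [ 0.65  0.21 -0.73  1.71  0.14  1.28  1.27]
call 0 [-0.0017, 0.0291, -0.0001, 0, 0.2, 0]
(446, 792, 3)
```

View pics/s7.png

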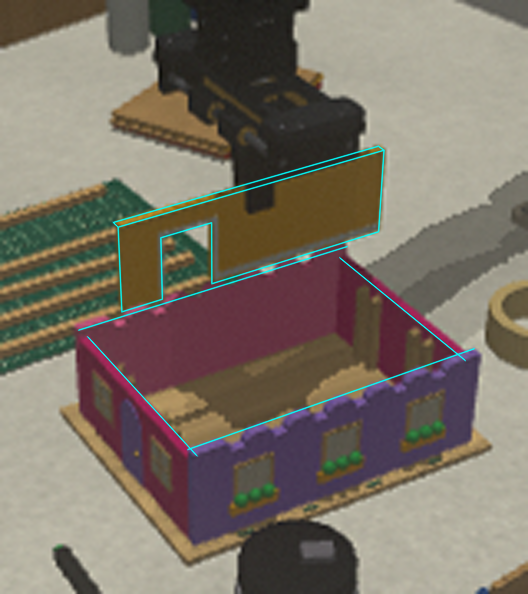

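View pics/t7.png

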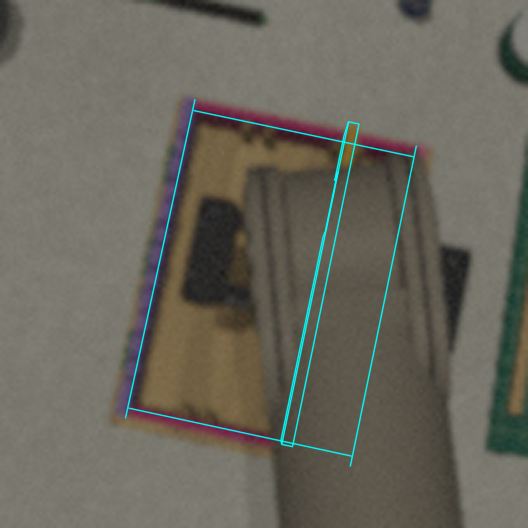

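Call:
arm_command(
  deltas=[-0.0017,0.025,0,0,0.2,0,-0.0017,0.05,0,0,0.2,0,-0.0017,0.053,0,0,0.2,0,-0.0017,0.053,0,0,0.2,0],
)

```text
time: 8.38
ee_pos: [0.528, -0.0491, 0.1265]
eef_rot: [0.547, 0.449, -0.448, -0.547]
ft_force: [0.0, -0.5, 0.1]
width: 0.0074
```

```bash
python3 plan.py .5278,-.048,.11,78.84; python3 - <<'E'
from board import *
s=r.read_state();p=s["ee_pos"];M=R.from_quat(s["eef_rot"]).as_matrix();a=np.arctan2(M[1,0],M[0,0])-np.pi/2
c1=shot("scene")
save(c1,"s8",(270,100,420,250),5)
ls=hl()+outline(p[0],p[1],a,p[2]-.0439+.008)
save(c1,"s8b",(270,100,420,250),5,ls)
E
```

```text
t 8.38 p [ 0.528  -0.0491  0.1265] ang 78.7 down [ 0.001  0.    -1.   ] w 0.0074 F [ 0.  -0.5  0.1] q [ 0.64  0.25 -0.72  1.78  0.18  1.18  1.24]
call 0 [0.001, 0.0165, 0.0004, 0, -0.1, 0]
```

View pics/s8.png

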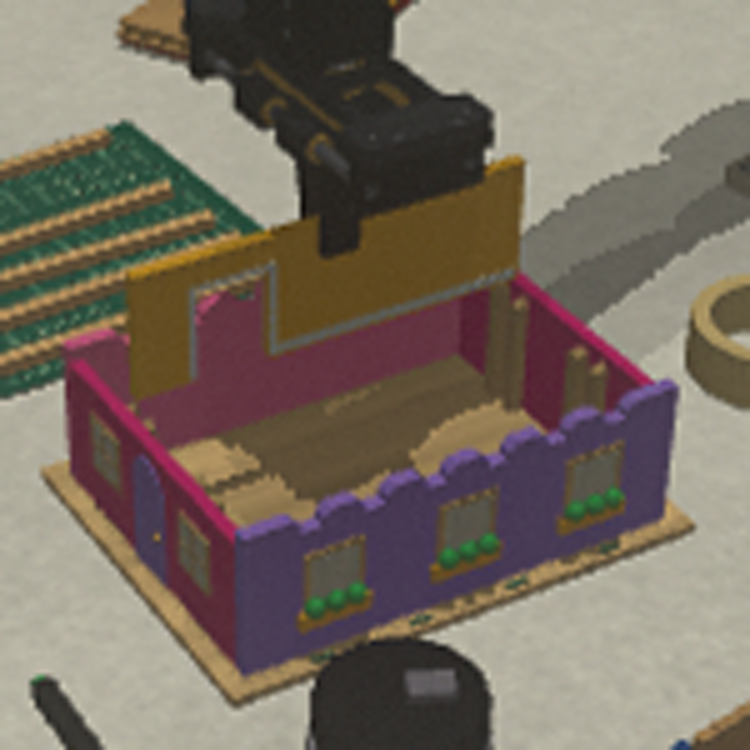

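View pics/s8b.png

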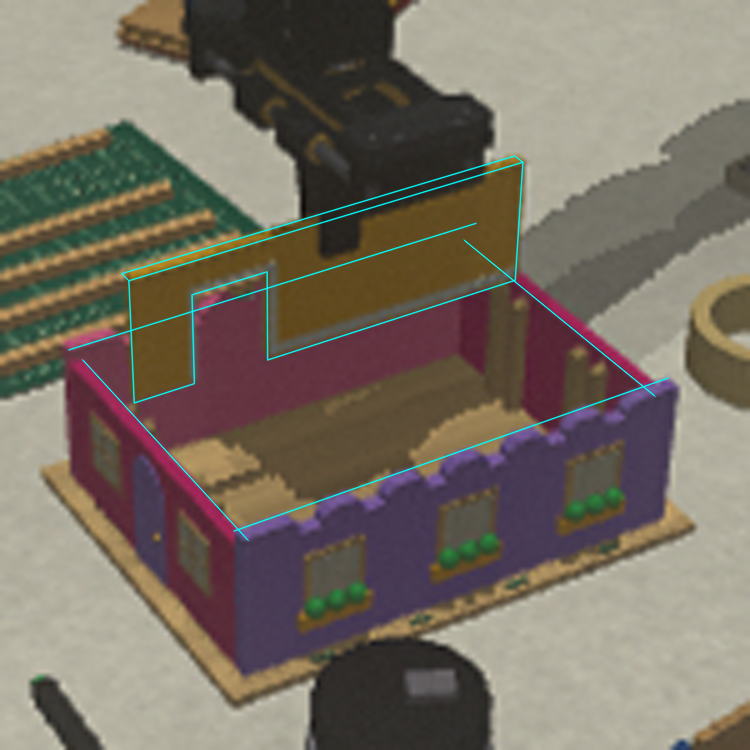

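Call:
arm_command(
  deltas=[0.0008,0.008,0.0003,0,0,0,0.0008,0.014,0.0003,0,0,0,0.0008,0.02,0.0003,0,0,0,0.0008,0.026,0.0003,0,0,0],
)

```text
time: 8.93
ee_pos: [0.5275, -0.0486, 0.0994]
eef_rot: [-0.547, -0.448, 0.448, 0.547]
ft_force: [-0.3, -0.1, -0.4]
width: 0.0078
```

```bash
python3 plan.py .5278,-.048,.042,78.84
```

```text
t 8.93 p [ 0.5275 -0.0486  0.0994] ang 78.68 down [-0.  0. -1.] w 0.0078 F [-0.34 -0.13 -0.37] q [ 0.63  0.28 -0.71  1.81  0.2   1.13  1.22]
call 0 [0.0003, 0.0287, -0.0001, 0, -0.1, 0, 0.0006, 0.0574, -0.0002, 0, -0.2, 0]
```

Call:
arm_command(
  deltas=[0.0004,0.012,0,0,-0.1,0,0.0004,0.024,0,0,-0.1,0,0.0004,0.036,0,0,-0.1,0,0.0004,0.046,0,0,-0.1,0,0.0004,0.053,0,0,-0.1,0,0.0004,0.056,0,0,-0.1,0,0.0004,0.057,0,0,-0.1,0],
)

```text
time: 9.8
ee_pos: [0.5277, -0.0482, 0.0429]
eef_rot: [0.547, 0.449, -0.449, -0.546]
ft_force: [-0.5, -0.0, 0.1]
width: 0.0079
```

```bash
python3 plan.py .5278,-.048,.042,78.84
```

```text
t 9.8 p [ 0.5277 -0.0482  0.0429] ang 78.77 down [ 0. -0. -1.] w 0.0079 F [-0.54 -0.    0.12] q [ 0.6   0.36 -0.69  1.86  0.26  1.02  1.18]
call 0 [0.0002, 0.0009, -0.0001, 0, -0.1, 0]
```

Lower slightly until contact.

Call:
arm_command(
  deltas=[0,0.001,0,0,0,0,0,0.002,0,0,0,0,0,0.003,0,0,0,0],
)

```text
time: 10.18
ee_pos: [0.528, -0.0482, 0.0417]
eef_rot: [0.547, 0.449, -0.449, -0.546]
ft_force: [-11.9, 0.6, 28.9]
width: 0.0079
```

```bash
python3 plan.py; python3 - <<'E'
from board import *
c1=shot("scene");save(c1,"s9",(270,100,420,250),5)
E
```

```text
t 10.18 p [ 0.528  -0.0482  0.0417] ang 78.77 down [ 0.    -0.001 -1.   ] w 0.0079 F [-11.91   0.58  28.89] q [ 0.6   0.36 -0.69  1.86  0.27  1.02  1.18]
```

View pics/s9.png

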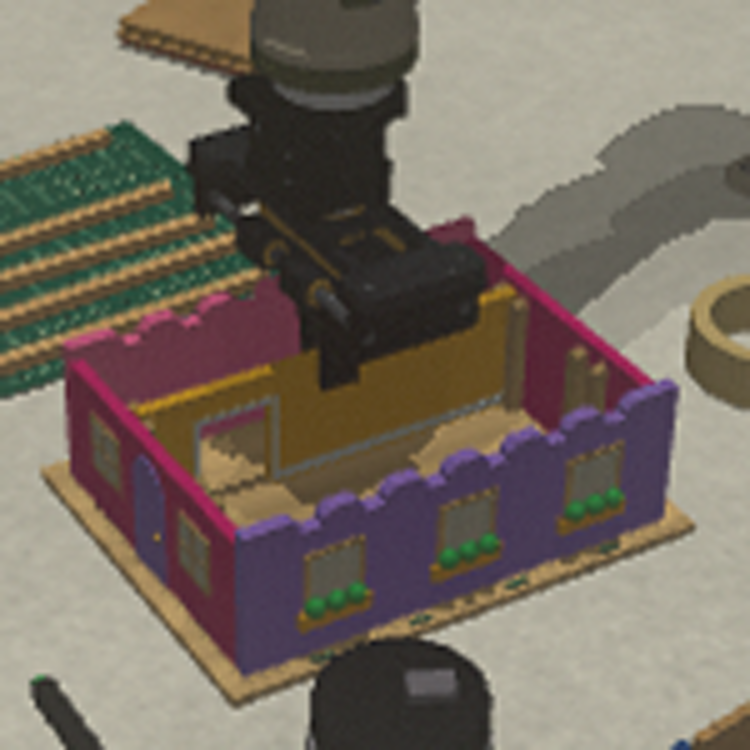

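Call:
arm_command(
  deltas=[0,-0.0025,0,0,0,0,0,-0.0025,0,0,0,0],
)

```text
time: 10.48
ee_pos: [0.5278, -0.0483, 0.0426]
eef_rot: [0.547, 0.449, -0.449, -0.546]
ft_force: [0.0, -0.2, 0.0]
width: 0.0076
```

Call:
arm_command(
  deltas=[0,0,0,0,0,0,0,0,0,0,0,0,0,0,0,0,0,0],
  hand=0.3,
)

```text
time: 10.85
ee_pos: [0.5276, -0.0482, 0.0423]
eef_rot: [-0.546, -0.449, 0.449, 0.547]
ft_force: [-0.5, 1.0, 0.5]
width: 0.0245
```

Call:
arm_command(
  deltas=[0,-0.03,0,0,0,0,0,-0.08,0,0,0,0,0,-0.135,0,0,0,0],
)

```text
time: 11.22
ee_pos: [0.5271, -0.0481, 0.1785]
eef_rot: [-0.546, -0.449, 0.449, 0.547]
ft_force: [1.0, -0.5, -0.1]
width: 0.0258
```

```bash
python3 plan.py .492,.3965,.17,88.5; python3 - <<'E'
from board import *
c1=shot("scene");save(c1,"s10",(270,100,420,250),5)
E
```

```text
t 11.22 p [ 0.5271 -0.0481  0.1785] ang 78.79 down [-0.001  0.    -1.   ] w 0.0258 F [ 0.97 -0.47 -0.05] q [ 0.66  0.21 -0.73  1.71  0.14  1.28  1.27]
call 0 [0.0537, 0.0011, 0.0151, 0, -1.2, 0, 0.1073, 0.0022, 0.0302, 0, -2.4, 0, 0.161, 0.0032, 0.0453, 0, -3.6, 0, 0.2147, 0.0043, 0.0604, 0, -4.9, 0, 0.2683, 0.0054, 0.0755, 0, -6.1, 0, 0.322, 0.0065, 0.0906, 0, -7.3, 0, 0.3757, 0.0076, 0.1057, -0.1, -8.5, 0, 0.4293, 0.0086, 0.1208, -0.1, -9.7, 0]
```

View pics/s10.png

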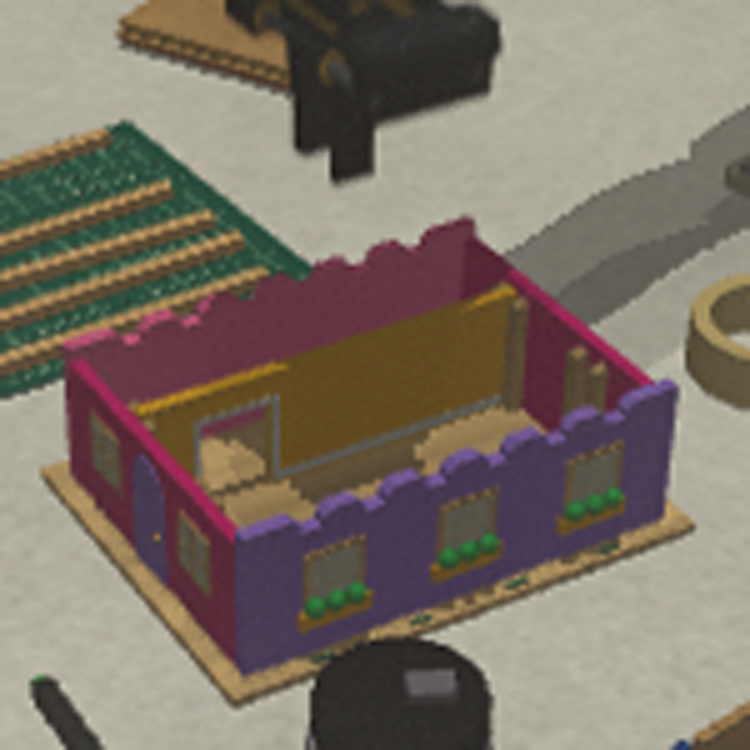

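Call:
arm_command(
  deltas=[0.04,0,0.012,0,-1.2,0,0.09,0,0.026,0,-2.4,0,0.145,0,0.042,0,-3.6,0,0.2,0,0.057,0,-5,0,0.26,0,0.074,0,-6.5,0,0.32,0,0.09,0,-8,0,0.38,0.005,0.107,0,-9,0,0.4303,0.008,0.121,0,-9.7,0],
)

```text
time: 12.28
ee_pos: [0.492, 0.3997, 0.1687]
eef_rot: [-0.506, -0.494, 0.494, 0.506]
ft_force: [0.5, -0.2, 0.5]
width: 0.0259
```

```bash
python3 plan.py .4918,.3975,.044,88.5,5
```

```text
t 12.28 p [0.492  0.3997 0.1687] ang 88.53 down [-0.  0. -1.] w 0.0259 F [ 0.51 -0.2   0.49] q [-0.11  0.52 -0.89  1.44  0.4   1.37  0.52]
call 0 [-0.0005, 0.0249, 0, 0, 0, 0, -0.0009, 0.0499, 0.0001, 0, 0, 0, -0.0014, 0.0748, 0.0001, 0, 0, 0, -0.0018, 0.0998, 0.0001, 0, 0, 0, -0.0023, 0.1247, 0.0001, 0, 0, 0]
```

Call:
arm_command(
  deltas=[-0.0015,0.03,0,0,0,0,-0.0015,0.065,0,0,0,0,-0.0015,0.1,0,0,0,0,-0.0015,0.12,0,0,0,0,-0.0015,0.1247,0,0,0,0,-0.0015,0.1247,0,0,0,0],
)

```text
time: 13.02
ee_pos: [0.493, 0.3963, 0.0454]
eef_rot: [0.507, 0.494, -0.493, -0.507]
ft_force: [-0.3, 0.0, -0.1]
width: 0.0261
```

Call:
arm_command(
  deltas=[0,0,0,0,0,0,0,0,0,0,0,0,0,0,0,0,0,0,0,0,0,0,0,0],
  hand=0,
)

```text
time: 13.52
ee_pos: [0.493, 0.3962, 0.0452]
eef_rot: [0.507, 0.494, -0.493, -0.507]
ft_force: [-1.0, -0.1, 4.2]
width: 0.0079
```

```bash
python3 plan.py
```

```text
t 13.53 p [0.493  0.3962 0.0452] ang 88.47 down [ 0.001  0.001 -1.   ] w 0.0079 F [-0.97 -0.11  4.18] q [-0.13  0.62 -0.84  1.57  0.49  1.17  0.47]
```

Call:
arm_command(
  deltas=[0,-0.04,0,0,0,0,0,-0.09,0,0,0,0,0,-0.14,0,0,0,0],
)

```text
time: 13.9
ee_pos: [0.4924, 0.3956, 0.1858]
eef_rot: [-0.507, -0.493, 0.494, 0.507]
ft_force: [-0.1, 0.8, -0.3]
width: 0.008
```

```bash
python3 plan.py .5426,.0266,.18,78.84
```

```text
t 13.9 p [0.4924 0.3956 0.1858] ang 88.48 down [-0.001 -0.001 -1.   ] w 0.008 F [-0.14  0.79 -0.35] q [-0.1   0.5  -0.9   1.43  0.39  1.4   0.54]
call 0 [-0.0525, 0.0009, -0.0086, 0, 1.4, 0, -0.105, 0.0017, -0.0172, 0, 2.8, 0, -0.1575, 0.0026, -0.0257, 0, 4.1, 0, -0.21, 0.0034, -0.0343, 0, 5.5, 0, -0.2625, 0.0043, -0.0429, 0, 6.9, 0, -0.315, 0.0051, -0.0515, 0, 8.3, 0, -0.3675, 0.006, -0.06, 0, 9.6, 0]
```

Call:
arm_command(
  deltas=[-0.04,0,-0.007,0,1.2,0,-0.09,0,-0.015,0,2.4,0,-0.145,0,-0.024,0,3.7,0,-0.2,0,-0.033,0,5,0,-0.255,0,-0.042,0,6.5,0,-0.31,0,-0.051,0,8,0,-0.35,0,-0.057,0,9,0,-0.3675,0.005,-0.06,0,9.6,0],
)

```text
time: 14.9
ee_pos: [0.543, 0.0241, 0.1795]
eef_rot: [0.547, 0.448, -0.448, -0.547]
ft_force: [0.1, 0.6, -1.4]
width: 0.0078
```

Call:
arm_command(
  deltas=[0,0.025,0,0,0,0,0,0.045,0,0,0,0,0,0.05,0,0,0,0,0,0.05,0,0,0,0],
)

```text
time: 15.4
ee_pos: [0.5427, 0.0277, 0.1297]
eef_rot: [-0.546, -0.449, 0.449, 0.546]
ft_force: [-1.0, 0.5, -0.6]
width: 0.0083
```

```bash
python3 plan.py .5426,.0266,.1,78.84,1; python3 - <<'E'
from board import *
s=r.read_state();p=s["ee_pos"];M=R.from_quat(s["eef_rot"]).as_matrix();a=np.arctan2(M[1,0],M[0,0])-np.pi/2
c1=shot("scene")
ls=hl()+outline(p[0],p[1],a,p[2]-.0372)
save(c1,"s11b",(270,100,420,250),5,ls)
E
```

```text
t 15.4 p [0.5427 0.0277 0.1297] ang 78.94 down [-0.  0. -1.] w 0.0083 F [-0.97  0.49 -0.59] q [ 0.55  0.3  -0.8   1.74  0.23  1.2   1.07]
call 0 [-0.0011, 0.0297, -0.0001, 0, 0.1, 0]
```

View pics/s11b.png

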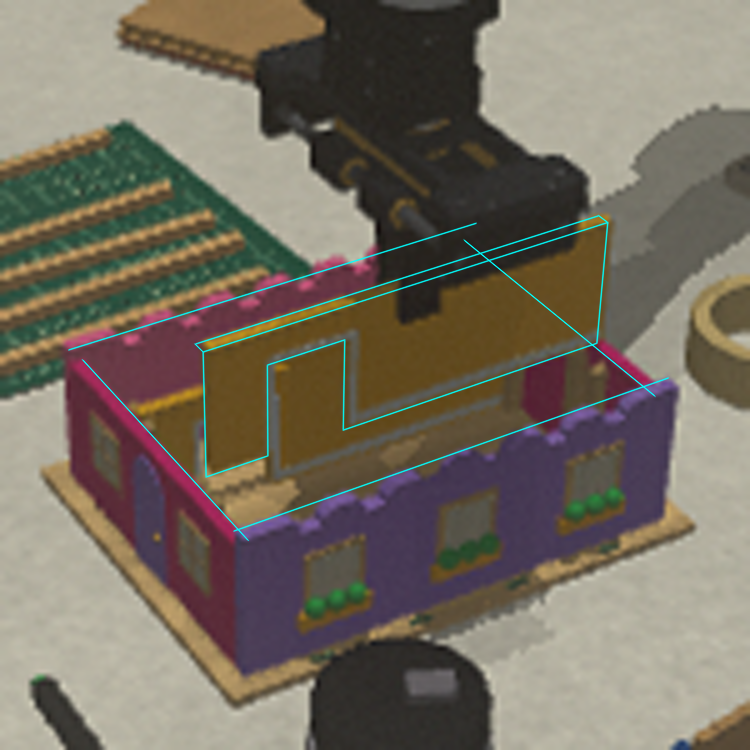

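```bash
python3 - <<'E'
from board import *
s=r.read_state();p=s["ee_pos"];M=R.from_quat(s["eef_rot"]).as_matrix();a=np.arctan2(M[1,0],M[0,0])-np.pi/2
c1=shot("scene")
ls=outline(p[0],p[1],a,p[2]-.0372)
save(c1,"a",(300,160,345,200),8,ls);save(c1,"b",(370,135,415,175),8,ls)
save(c1,"c",(300,160,345,200),8);save(c1,"d",(370,135,415,175),8)
i=[cv2.imread(f"pics/{k}.png") for k in "abcd"]
cv2.imwrite("pics/s12.png",np.vstack([np.hstack(i[:2]),np.hstack(i[2:])]))
E
```

```text
(no output)
```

View pics/s12.png

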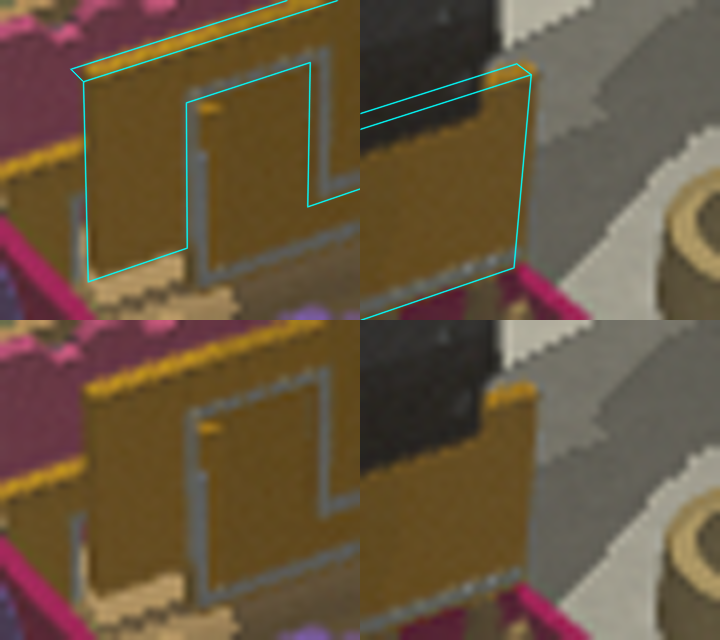

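Call:
arm_command(
  deltas=[-0.001,0.008,-0.0011,0,0.1,0,-0.001,0.014,-0.0011,0,0.1,0,-0.001,0.02,-0.0011,0,0.1,0,-0.001,0.027,-0.0011,0,0.1,0],
)

```text
time: 16.0
ee_pos: [0.5437, 0.0257, 0.1022]
eef_rot: [0.547, 0.449, -0.449, -0.546]
ft_force: [-0.2, 0.0, -0.7]
width: 0.0081
```

```bash
python3 plan.py .5435,.0266,.0435,78.84,1
```

```text
t 16.0 p [0.5437 0.0257 0.1022] ang 78.77 down [ 0. -0. -1.] w 0.0081 F [-0.17  0.04 -0.75] q [ 0.54  0.33 -0.79  1.76  0.26  1.15  1.05]
call 0 [0.0008, 0.0587, 0.0004, 0, -0.1, 0]
```

Call:
arm_command(
  deltas=[0.0005,0.012,0.0002,0,-0.1,0,0.0005,0.024,0.0002,0,-0.1,0,0.0005,0.036,0.0002,0,-0.1,0,0.0005,0.046,0.0002,0,-0.1,0,0.0005,0.053,0.0002,0,-0.1,0,0.0005,0.057,0.0002,0,-0.1,0,0.0005,0.059,0.0002,0,-0.1,0],
)

```text
time: 16.88
ee_pos: [0.5437, 0.0263, 0.0436]
eef_rot: [0.546, 0.449, -0.449, -0.546]
ft_force: [0.1, 0.2, -1.0]
width: 0.0078
```

```bash
python3 plan.py; python3 - <<'E'
from board import *
c1=shot("scene");save(c1,"s13",(270,100,420,250),5)
E
```

```text
t 16.88 p [0.5437 0.0263 0.0436] ang 78.87 down [ 0. -0. -1.] w 0.0078 F [ 0.13  0.18 -0.96] q [ 0.51  0.41 -0.76  1.82  0.32  1.05  1.  ]
```

View pics/s13.png

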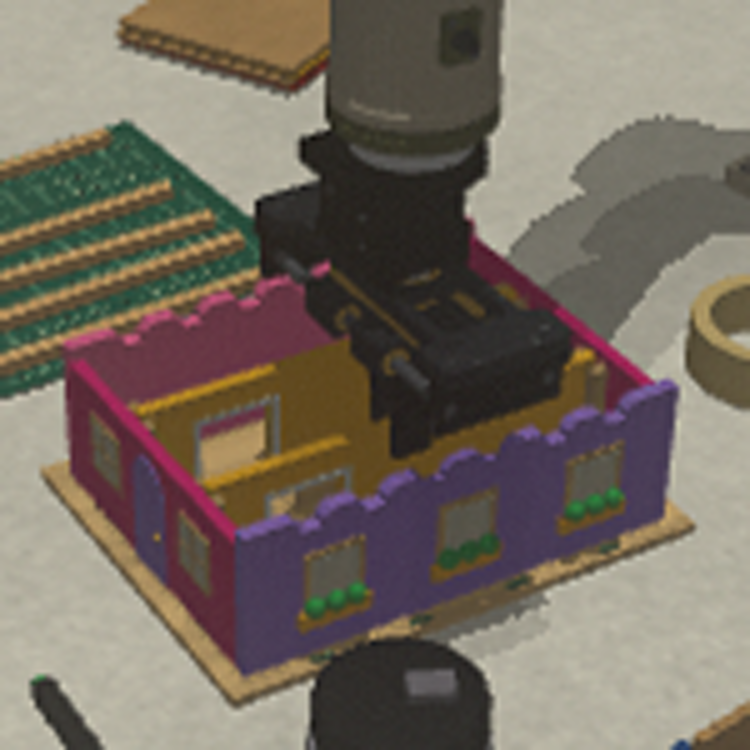

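Nearly down; press lightly to the floor.

Call:
arm_command(
  deltas=[0,0.001,0,0,0,0,0,0.002,0,0,0,0,0,0.002,0,0,0,0],
)

```text
time: 17.3
ee_pos: [0.544, 0.0266, 0.0431]
eef_rot: [0.546, 0.449, -0.449, -0.546]
ft_force: [-6.2, 0.3, 13.4]
width: 0.0077
```

Call:
arm_command(
  deltas=[0,-0.0015,0,0,0,0,0,-0.0015,0,0,0,0],
)

```text
time: 17.55
ee_pos: [0.5438, 0.0262, 0.0433]
eef_rot: [0.546, 0.449, -0.449, -0.546]
ft_force: [0.2, -1.1, -1.0]
width: 0.0074
```

Call:
arm_command(
  deltas=[0,0,0,0,0,0,0,0,0,0,0,0,0,0,0,0,0,0],
  hand=0.3,
)

```text
time: 17.92
ee_pos: [0.5436, 0.0262, 0.0431]
eef_rot: [0.546, 0.449, -0.449, -0.546]
ft_force: [-0.4, -0.3, -0.3]
width: 0.024
```

Call:
arm_command(
  deltas=[0,-0.03,0,0,0,0,0,-0.08,0,0,0,0,0,-0.13,0,0,0,0,-0.05,-0.17,0.01,0,10,0,-0.1,-0.17,0.02,0,20,0,-0.15,-0.17,0.03,0,30,0],
)

```text
time: 18.68
ee_pos: [0.4847, -0.1167, 0.2138]
eef_rot: [0.645, 0.291, -0.29, -0.644]
ft_force: [1.2, -0.3, -0.7]
width: 0.0259
```

```bash
python3 plan.py; python3 - <<'E'
from board import *
import pickle
c1=shot("scene");c2=shot("top");save(c1,"s14",(210,110,420,250),3.8);save(c2,"t14",(270,150,500,310),3.4)
out={}
for n,c in(("scene",c1),("top",c2)):
    d=r.regions_of(c,"joist1");out[n]=d
    print(n,[(round(x["conf"],2),np.round(x["centre"],1).tolist(),int(x["region"].sum())) for x in d])
pickle.dump((c1,c2,out),open("j.pkl","wb"))
E
```

```text
t 18.68 p [ 0.4847 -0.1167  0.2138] ang 48.54 down [ 0.001 -0.001 -1.   ] w 0.0259 F [ 1.2  -0.31 -0.66] q [ 0.79  0.09 -0.68  1.74  0.06  1.33  0.95]
scene [(0.7, [178.0, 336.6], 1042), (0.68, [160.8, 283.6], 333), (0.58, [151.7, 279.3], 293), (0.57, [146.5, 271.3], 278), (0.5, [168.0, 289.5], 211)]
top [(0.79, [235.1, 441.0], 312), (0.77, [234.0, 430.0], 277), (0.66, [241.6, 468.8], 337), (0.51, [202.8, 418.6], 118)]
```

View pics/s14.png

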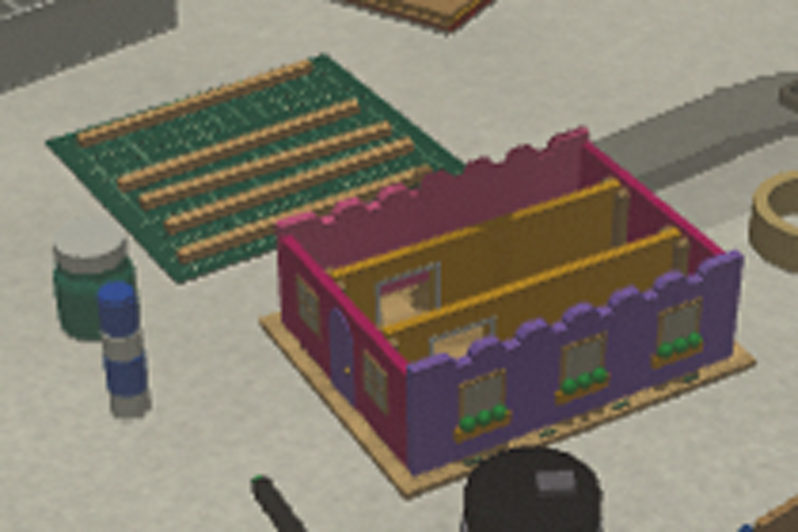

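View pics/t14.png

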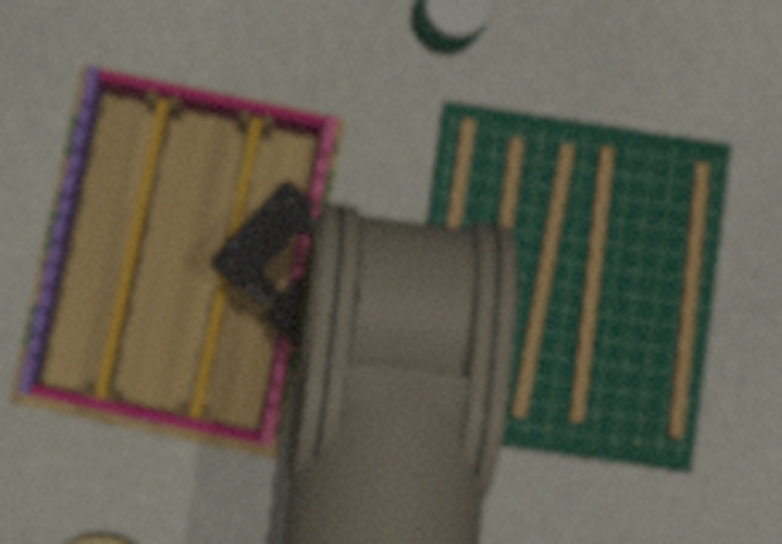

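```bash
cat > joists.py <<'E'
from h import *
JB=[box(-115,115,-5,5,0,10)]
def wood(c,poly):
    H=cv2.cvtColor(c["image"],cv2.COLOR_RGB2HSV).astype(int)
    m=((H[...,0]<30)&(H[...,0]>5)&(H[...,1]>60)&(H[...,2]>60)).astype(np.uint8)
    k=np.zeros_like(m); cv2.fillConvexPoly(k,poly.astype(np.int32),1); return m&k
def fitj(m,c,p0,z=.003):
    def f(p):
        q=mask([place(JB[0],p[0],p[1],p[2],z)],c,6); w=cv2.dilate((q>0).astype(np.uint8),np.ones((7,7)))
        g=m*w; return 1-np.minimum(q,g).sum()/np.maximum(q,g).sum()
    p0=np.array(p0); o=minimize(f,p0,method="Nelder-Mead",options=dict(initial_simplex=np.vstack([p0]+[p0+d for d in np.diag([.006,.004,.03])]),xatol=1e-5,fatol=1e-5)); return o.x,o.fun
def find_top(c2):
    # mat polygon from green
    H=cv2.cvtColor(c2["image"],cv2.COLOR_RGB2HSV); g=((H[...,0]>60)&(H[...,0]<95)&(H[...,1]>70)).astype(np.uint8); g[:, :370]=0
    g[:175]=0; g=cv2.morphologyEx(g,cv2.MORPH_OPEN,np.ones((3,3)))
    pts=np.argwhere(g)[:,::-1]; hull=cv2.convexHull(pts.astype(np.int32))[:,0]
    m=wood(c2,hull); n,lab,st,ce=cv2.connectedComponentsWithStats(m)
    return m,[(lab==i) for i in range(1,n) if st[i,4]>60]
E
python3 - <<'E'
from joists import *
import pickle
c1,c2,_=pickle.load(open("first.pkl","rb"))
m,cs=find_top(c2); cv2.imwrite("pics/jm.png",cv2.resize(m[160:300,370:500]*255,None,fx=4,fy=4))
# scene mask
poly=np.array([proj(place(np.array([[a*.14,b*.125,.003]]),*q),c1)[0] for a,b,q in []])
res=[]
for b in cs:
    pts=atz(np.argwhere(b)[:,::-1].astype(float),c2,.013)[:,:2]; ce=pts.mean(0); u=np.linalg.svd(pts-ce)[2][0]; u*=np.sign(u[0])
    p,f=fitj(m,c2,[*ce,np.arctan2(u[1],u[0])]); res.append(p); print(p.round(4),np.degrees(p[2]).round(2),round(f,3))
res=np.array(res)
# scene refine
g=cv2.cvtColor(c1["image"],cv2.COLOR_RGB2HSV).astype(int); ms=((g[...,0]<30)&(g[...,0]>5)&(g[...,1]>60)&(g[...,2]>60)).astype(np.uint8)
for p in res:
    q,f=fitj(ms,c1,p); print("scene",q.round(4),np.degrees(q[2]).round(2),round(f,3))
pickle.dump(res,open("jp.pkl","wb"))
ls=[place(np.array([[-115,-5,10],[115,-5,10],[115,5,10],[-115,5,10],[-115,-5,10]])/1000,*p,.003) for p in res]
save(c2,"t15",(370,160,500,300),4,ls); save(c1,"s15",(215,115,340,190),6,ls)
E
```

```text
[ 0.5423 -0.2364 -0.1481] -8.48 0.12
[ 0.5259 -0.2785 -0.1366] -7.83 0.117
[ 0.5223 -0.3163 -0.1852] -10.61 0.117
[ 0.5204 -0.3572 -0.1192] -6.83 0.116
[ 0.5068 -0.4399 -0.1117] -6.4 0.113
scene [ 0.5407 -0.2348 -0.1492] -8.55 0.354
scene [ 0.5247 -0.2778 -0.1404] -8.05 0.398
scene [ 0.5214 -0.3154 -0.1854] -10.62 0.468
scene [ 0.5178 -0.3572 -0.1219] -6.98 0.314
scene [ 0.506  -0.4386 -0.1057] -6.06 0.143
```

View pics/t15.png

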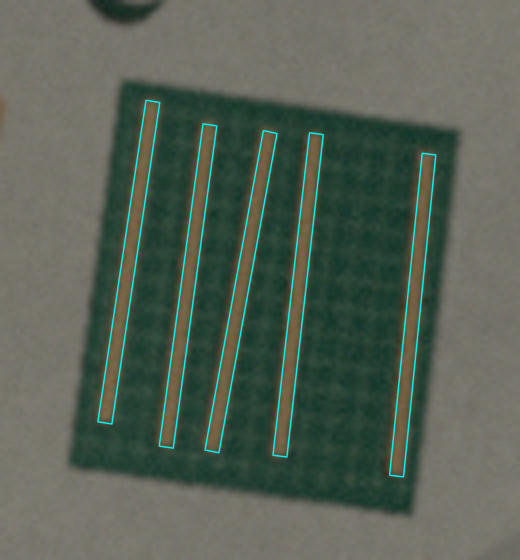

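View pics/s15.png

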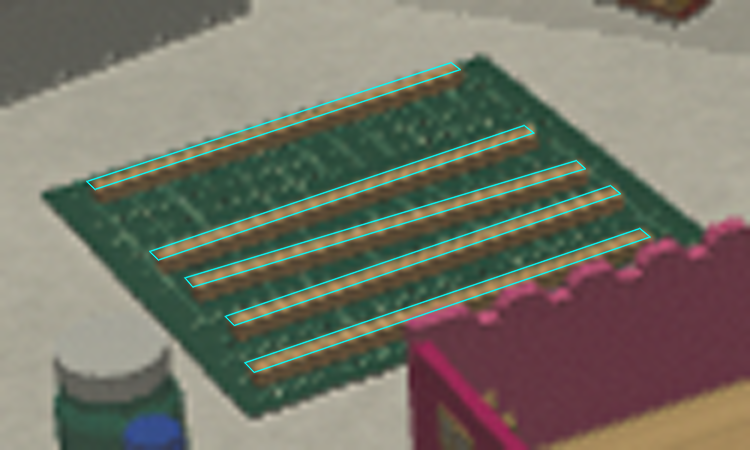

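```bash
python3 - <<'E'
from h import *
import pickle
c1,c2,_=pickle.load(open("first.pkl","rb"))
p=np.array([.528,-.0491,.1265]); a=np.radians(78.7); X=np.array([np.cos(a),np.sin(a),0]); Z=np.array([-np.sin(a),np.cos(a),0])
im=cv2.imread("pics/s8.png")[150:300,250:420]; im=cv2.resize(im,None,fx=4,fy=4)
for h,col in((0,(255,255,0)),(.0095,(255,0,255)),(.019,(0,255,0))):
    pts=[p+X*u+Z*w+[0,0,h] for u,w in((.004,-.0095),(.004,.0095),(.019,.0095),(.019,-.0095),(.004,-.0095))]
    q=((proj(np.array(pts),c1)+.5-[270,100])*5-[250,150])*4
    cv2.polylines(im,[q.astype(np.int32)],False,col,1)
cv2.imwrite("pics/tip.png",im)
E
```

```text
(no output)
```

View pics/tip.png

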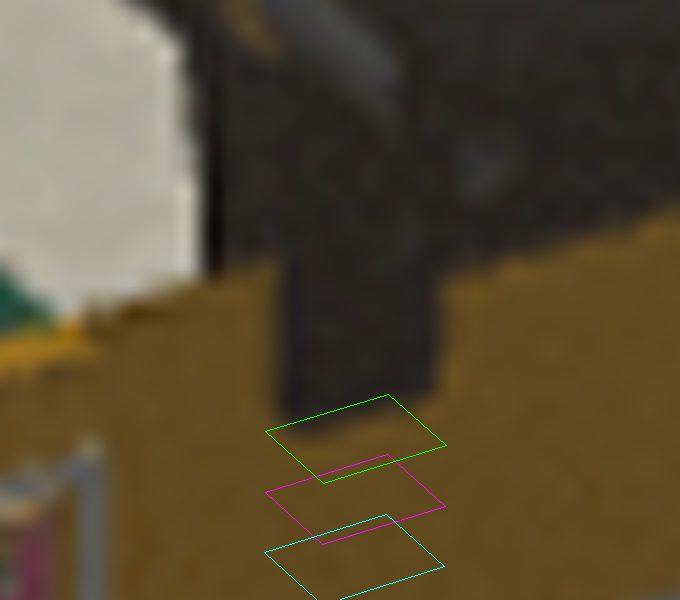

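```bash
python3 plan.py .5415,-.2356,.2,-98.5; python3 plan.py .5415,-.2356,.15,-40.5
```

```text
t 18.88 p [ 0.485  -0.1158  0.2133] ang 48.8 down [ 0. -0. -1.] w 0.0261 F [-0.01  0.56  0.02] q [ 0.79  0.09 -0.68  1.74  0.06  1.33  0.95]
call 0 [-0.0033, 0.0008, -0.0076, 0, 9.2, 0, -0.0066, 0.0017, -0.0152, 0, 18.4, 0, -0.0099, 0.0025, -0.0228, 0, 27.6, 0, -0.0132, 0.0033, -0.0303, 0, 36.8, 0, -0.0165, 0.0042, -0.0379, 0, 46, 0, -0.0198, 0.005, -0.0455, 0, 55.2, 0, -0.0231, 0.0058, -0.0531, 0, 64.4, 0, -0.0265, 0.0067, -0.0607, 0, 73.7, 0]
call 1 [-0.0298, 0.0075, -0.0683, 0, 82.9, 0, -0.0331, 0.0083, -0.0759, 0, 92.1, 0, -0.0364, 0.0092, -0.0835, 0, 101.3, 0, -0.0397, 0.01, -0.091, 0, 110.5, 0, -0.043, 0.0108, -0.0986, 0, 119.7, 0, -0.0463, 0.0116, -0.1062, 0, 128.9, 0, -0.0496, 0.0125, -0.1138, 0, 138.1, 0, -0.0529, 0.0133, -0.1214, 0, 147.3, 0]
t 18.88 p [ 0.485  -0.1158  0.2133] ang 48.8 down [ 0. -0. -1.] w 0.0261 F [-0.01  0.56  0.02] q [ 0.79  0.09 -0.68  1.74  0.06  1.33  0.95]
call 0 [-0.0053, 0.0063, -0.0121, 0, 8.9, 0, -0.0106, 0.0127, -0.0243, 0, 17.9, 0, -0.0159, 0.019, -0.0364, 0, 26.8, 0, -0.0212, 0.0253, -0.0485, 0, 35.7, 0, -0.0264, 0.0317, -0.0607, 0, 44.7, 0, -0.0317, 0.038, -0.0728, 0, 53.6, 0, -0.037, 0.0443, -0.085, 0, 62.5, 0, -0.0423, 0.0507, -0.0971, 0, 71.4, 0]
call 1 [-0.0476, 0.057, -0.1092, 0, 80.4, 0, -0.0529, 0.0633, -0.1214, 0, 89.3, 0]
```

Call:
arm_command(
  deltas=[-0.007,0.0,-0.017,0,10,0,-0.014,0.0,-0.034,0,20,0,-0.021,0.0,-0.05,0,30,0,-0.028,0.01,-0.067,0,40,0,-0.035,0.01,-0.084,0,50,0,-0.042,0.013,-0.1,0,60,0,-0.05,0.013,-0.115,0,70,0,-0.053,0.013,-0.1214,0,80,0],
)

```text
time: 19.88
ee_pos: [0.5428, -0.2341, 0.1997]
eef_rot: [-0.681, 0.191, -0.191, 0.681]
ft_force: [0.1, 1.0, -0.1]
width: 0.0264
```

Call:
arm_command(
  deltas=[0,0.01,0,0,10,0,0,0.02,0,0,20,0,0,0.03,0,0,30,0,0,0.04,0,0,40,0,0,0.05,0,0,50,0,0,0.06,0,0,60,0,0,0.07,0,0,67.3,0],
  hand=0.25,
)

```text
time: 20.75
ee_pos: [0.5428, -0.2329, 0.1296]
eef_rot: [-0.461, 0.536, -0.535, 0.462]
ft_force: [-0.1, -0.2, -0.4]
width: 0.0217
```

```bash
python3 plan.py .5415,-.2356,.03,-98.5,4;python3 - <<'E'
from h import *
c1=shot("scene");c2=shot("top");save(c1,"s16",(210,80,380,220),4.5);save(c2,"t16",(270,150,500,310),3.4)
E
```

```text
t 20.75 p [ 0.5428 -0.2329  0.1296] ang -98.49 down [ 0.     0.001 -1.   ] w 0.0217 F [-0.07 -0.24 -0.43] q [ 0.59  0.32 -0.32  1.63  0.11  1.2  -1.47]
call 0 [0.0007, 0.0249, -0.0002, 0, 0, 0, 0.0015, 0.0498, -0.0004, 0, 0, 0, 0.0022, 0.0747, -0.0007, 0, 0, 0, 0.0029, 0.0996, -0.0009, 0, 0, 0]
```

View pics/s16.png

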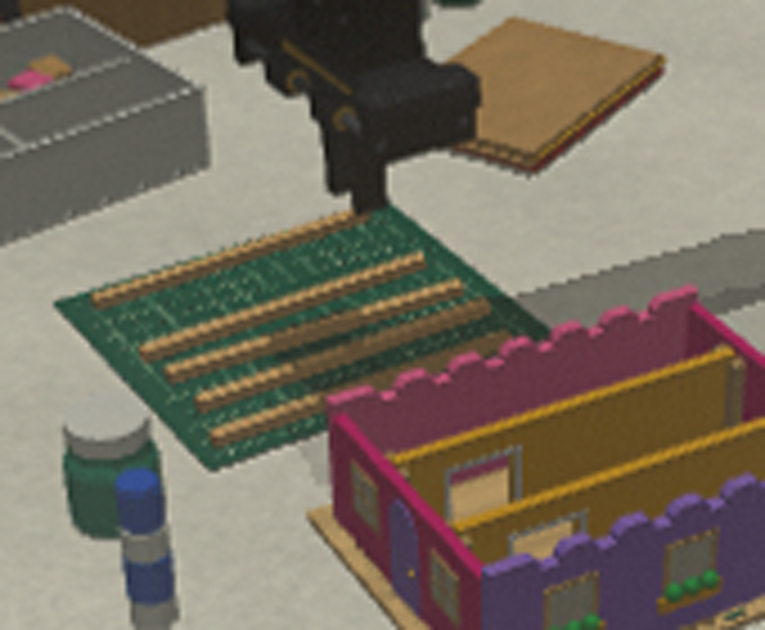

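Call:
arm_command(
  deltas=[0.002,0.035,-0.0007,0,0,0,0.0027,0.075,-0.0009,0,0,0,0.0027,0.1,-0.0009,0,0,0,0.0027,0.105,-0.0009,0,0,0,0.0027,0.105,-0.0009,0,0,0],
)

```text
time: 21.48
ee_pos: [0.5413, -0.237, 0.026]
eef_rot: [0.462, -0.535, 0.535, -0.463]
ft_force: [0.3, 0.4, 1.7]
width: 0.0219
```

```bash
python3 plan.py .5415,-.2356,.006,-98.5,2;python3 - <<'E'
from h import *
c1=shot("scene");c2=shot("top");save(c1,"s17",(210,80,380,220),4.5);save(c2,"t17",(370,150,500,310),3.4)
E
```

```text
t 21.48 p [ 0.5413 -0.237   0.026 ] ang -98.29 down [ 0.001  0.    -1.   ] w 0.0219 F [0.3  0.41 1.73] q [ 0.58  0.43 -0.3   1.73  0.15  1.   -1.49]
call 0 [-0.0007, 0.01, 0, 0, 0.1, 0, -0.0014, 0.02, 0, 0, 0.2, 0]
```

View pics/s17.png

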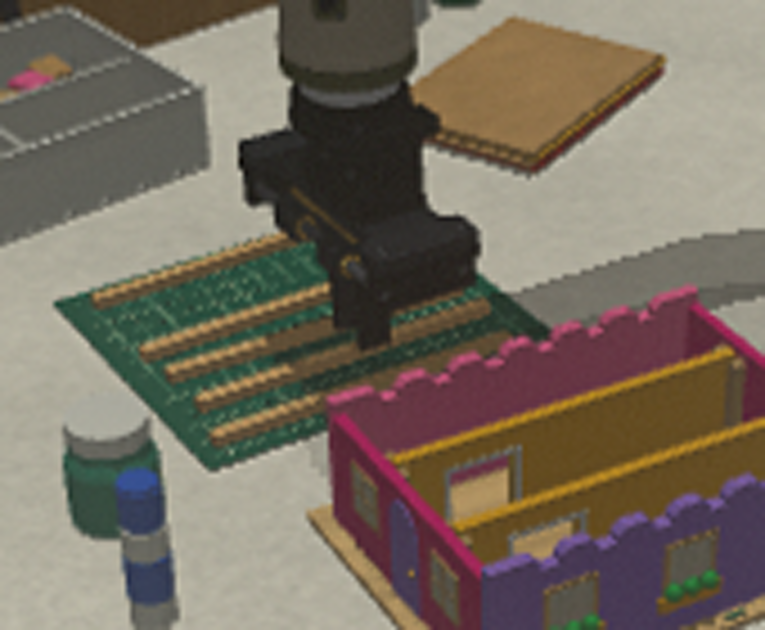

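Call:
arm_command(
  deltas=[-0.0006,0.005,0,0,0.1,0,-0.0012,0.01,0,0,0.1,0,-0.0012,0.015,0,0,0.1,0,-0.0012,0.019,0,0,0.1,0],
)

```text
time: 22.08
ee_pos: [0.5406, -0.2362, 0.0057]
eef_rot: [-0.462, 0.536, -0.536, 0.461]
ft_force: [0.8, 0.5, -0.1]
width: 0.0217
```

```bash
python3 plan.py .5415,-.2356,.006,-98.5,2;python3 - <<'E'
from h import *
c1=shot("scene");save(c1,"s18",(260,100,360,190),6)
E
```

```text
t 22.07 p [ 0.5406 -0.2362  0.0057] ang -98.53 down [-0.  0. -1.] w 0.0217 F [ 0.81  0.48 -0.06] q [ 0.58  0.46 -0.3   1.74  0.16  0.97 -1.5 ]
call 0 [-0.0004, -0.0001, 0.0004, 0, 0, 0, -0.0007, -0.0003, 0.0008, 0, 0, 0]
```

View pics/s18.png

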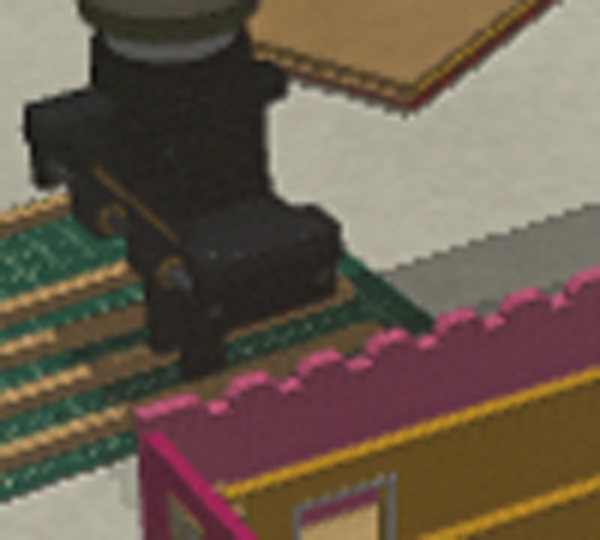

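Call:
arm_command(
  deltas=[0,0,0,0,0,0,0,0,0,0,0,0,0,0,0,0,0,0],
  hand=0,
  grip_force=10,
)

```text
time: 22.5
ee_pos: [0.5408, -0.2363, 0.0063]
eef_rot: [0.461, -0.536, 0.536, -0.461]
ft_force: [0.6, -0.4, 0.4]
width: 0.0031
```

Call:
arm_command(
  deltas=[0,0,0,0,0,0,0,0,0,0,0,0,0,0,0,0,0,0],
  hand=0.25,
)

```text
time: 22.88
ee_pos: [0.5407, -0.2363, 0.0062]
eef_rot: [0.461, -0.536, 0.536, -0.461]
ft_force: [-0.9, 0.3, 0.6]
width: 0.0198
```

```bash
python3 plan.py;python3 - <<'E'
from h import *
c1=shot("scene");c2=shot("top");save(c1,"s19",(260,100,360,190),6);save(c2,"t19",(370,150,500,310),3.4)
E
```

```text
t 22.88 p [ 0.5407 -0.2363  0.0062] ang -98.53 down [ 0. -0. -1.] w 0.0198 F [-0.9   0.28  0.57] q [ 0.58  0.46 -0.3   1.74  0.16  0.97 -1.5 ]
```

View pics/s19.png

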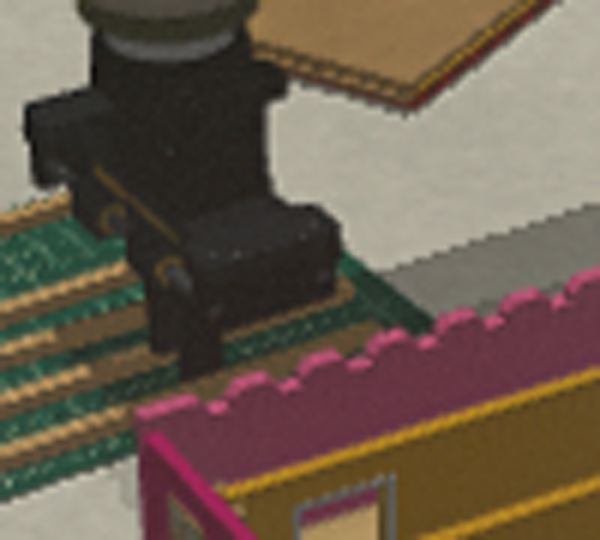

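View pics/t19.png

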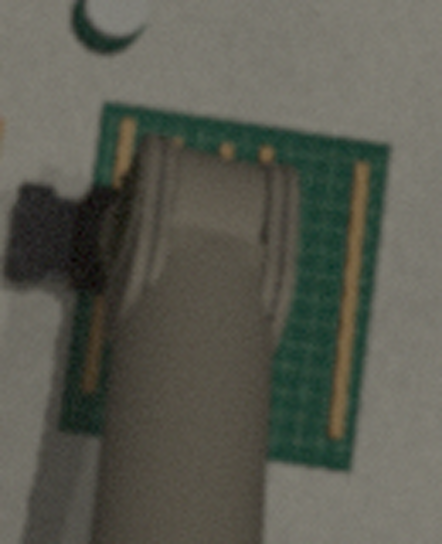

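Call:
arm_command(
  deltas=[0,0.005,0,0,0,0,0,0.01,0,0,0,0,0,0.014,0,0,0,0,0,0.017,0,0,0,0],
)

```text
time: 23.48
ee_pos: [0.5406, -0.2362, -0.0113]
eef_rot: [-0.462, 0.536, -0.536, 0.461]
ft_force: [0.4, -0.7, 0.1]
width: 0.0221
```

```bash
python3 plan.py;python3 - <<'E'
from h import *
c1=shot("scene");save(c1,"s20",(260,100,360,190),6)
E
```

```text
t 23.48 p [ 0.5406 -0.2362 -0.0113] ang -98.52 down [-0.  0. -1.] w 0.0221 F [ 0.4  -0.68  0.08] q [ 0.57  0.48 -0.29  1.75  0.17  0.94 -1.51]
```

View pics/s20.png

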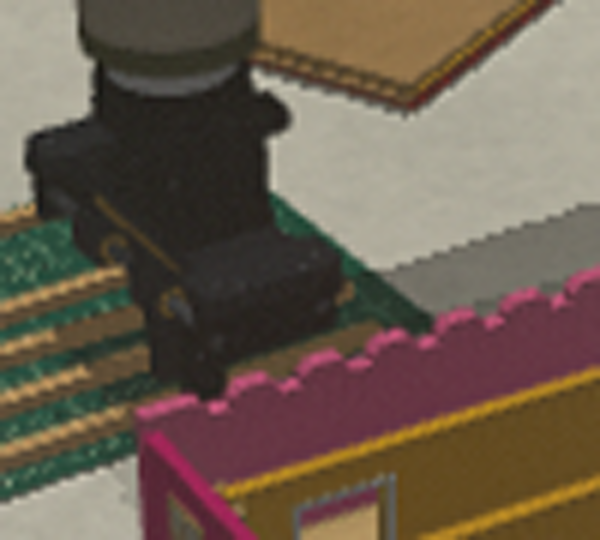

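Call:
arm_command(
  deltas=[0,0,0,0,0,0,0,0,0,0,0,0,0,0,0,0,0,0,0,0,0,0,0,0],
  hand=0,
  grip_force=12,
)

```text
time: 24.02
ee_pos: [0.5408, -0.2363, -0.0107]
eef_rot: [0.461, -0.536, 0.536, -0.461]
ft_force: [0.6, -0.3, 0.9]
width: 0.0094
```

Call:
arm_command(
  deltas=[0,-0.03,0,0,0,0,0,-0.08,0,0,0,0,0,-0.13,0,0,0,0,0,-0.17,0,0,0,0],
)

```text
time: 24.52
ee_pos: [0.541, -0.2363, 0.1615]
eef_rot: [0.461, -0.535, 0.536, -0.462]
ft_force: [1.0, -0.7, 0.1]
width: 0.0093
```

```bash
python3 plan.py .626,-.0286,.155,-11.16;python3 - <<'E'
from h import *
c1=shot("scene");save(c1,"s21",(210,60,380,200),4.5)
E
```

```text
t 24.52 p [ 0.541  -0.2363  0.1615] ang -98.52 down [ 0.001 -0.001 -1.   ] w 0.0093 F [ 1.03 -0.68  0.15] q [ 0.6   0.3  -0.32  1.6   0.1   1.26 -1.46]
call 0 [-0.0242, 0.0007, 0.0059, 0, -9.7, 0, -0.0485, 0.0014, 0.0118, 0, -19.4, 0, -0.0727, 0.0022, 0.0178, 0, -29.1, 0, -0.0969, 0.0029, 0.0237, 0, -38.8, 0, -0.1211, 0.0036, 0.0296, 0, -48.5, 0.1, -0.1454, 0.0043, 0.0355, 0, -58.2, 0.1, -0.1696, 0.005, 0.0415, 0, -67.9, 0.1, -0.1938, 0.0057, 0.0474, 0, -77.7, 0.1]
call 1 [-0.218, 0.0065, 0.0533, 0, -87.4, 0.1]
```

View pics/s21.png

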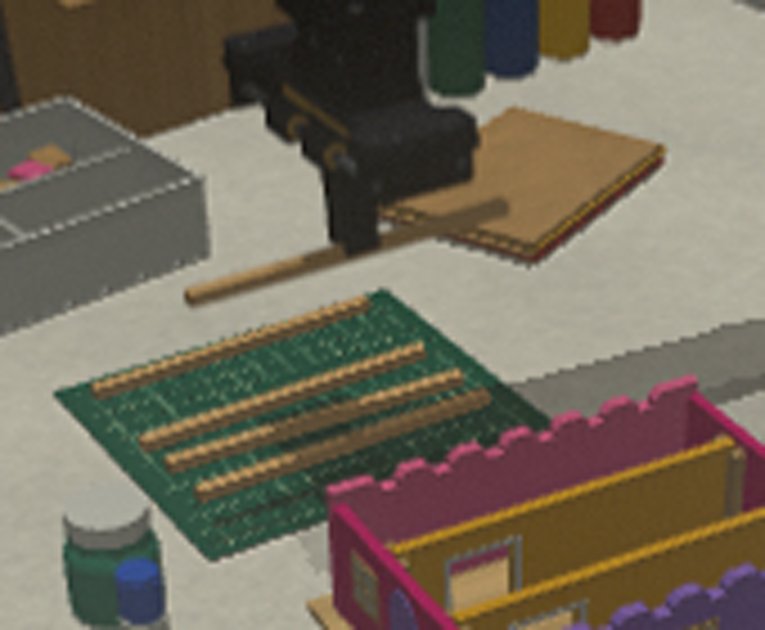

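Joist held level. Carry to the far notch.

Call:
arm_command(
  deltas=[-0.024,0,0.006,0,-10,0,-0.048,0,0.012,0,-20,0,-0.073,0,0.018,0,-30,0,-0.1,0,0.024,0,-40,0,-0.13,0,0.032,0,-50,0,-0.16,0,0.039,0,-60,0,-0.19,0,0.047,0,-70,0,-0.21,0,0.052,0,-80,0],
)

```text
time: 25.58
ee_pos: [0.6236, -0.0345, 0.1589]
eef_rot: [-0.698, 0.111, -0.111, 0.698]
ft_force: [0.5, -1.2, -0.6]
width: 0.0093
```

```bash
python3 plan.py .626,-.0286,.115,-11.16,2
```

```text
t 25.57 p [ 0.6236 -0.0345  0.1589] ang -18.12 down [ 0.  0. -1.] w 0.0093 F [ 0.49 -1.21 -0.56] q [ 0.44  0.42 -0.6   1.49  0.24  1.3  -0.5 ]
call 0 [0.0002, 0.022, 0.0032, 0, -3.5, 0, 0.0005, 0.0439, 0.0063, 0, -7, 0]
```

Call:
arm_command(
  deltas=[0,0.02,0.003,0,-7,0,0.0005,0.045,0.0063,0,-7,0,0.0005,0.06,0.0063,0,-7,0,0.0005,0.06,0.0063,0,-7,0],
)

```text
time: 26.08
ee_pos: [0.625, -0.0308, 0.0981]
eef_rot: [0.704, -0.072, 0.07, -0.703]
ft_force: [0.2, 0.4, -0.6]
width: 0.0095
```

```bash
python3 plan.py .626,-.0286,.0725,-11.16,1; cat > jl.py <<'E'
from board import *
import sys
# overlay of held joist (assumed centred on TCP + off along joist) and notch line
def view(name,off=0.,xk=None):
    s=r.read_state();p=s["ee_pos"];M=R.from_quat(s["eef_rot"]).as_matrix();a=np.arctan2(M[1,0],M[0,0])+np.pi/2
    c1=shot("scene");c2=shot("top")
    b=np.array([[-115,-5,-5],[115,-5,-5],[115,5,-5],[-115,5,-5],[-115,-5,-5]])/1000; t=b+[0,0,.01]
    ls=[place(k,p[0]+off*np.cos(a),p[1]+off*np.sin(a),a,p[2]+.0187) for k in(b,t)]
    if xk is not None:
        for sy in(-1,1):
            for yy in (92,101):
                q=np.array([[xk-11.25,sy*yy,95],[xk-6.25,sy*yy,90],[xk-6.25,sy*yy,86],[xk+6.25,sy*yy,86],[xk+6.25,sy*yy,90],[xk+11.25,sy*yy,95]])/1000; ls.append(place(q,*H))
    save(c1,name,(270,100,420,250),5,ls)
    save(c1,name+"r",(270,100,420,250),5)
    save(c2,name+"t",(260,150,390,300),4.5,ls)
E
python3 -c "
from jl import *
view('s22',0.0,92.5)"
```

```text
t 26.07 p [ 0.625  -0.0308  0.0981] ang -11.55 down [-0.002 -0.    -1.   ] w 0.0095 F [ 0.2   0.44 -0.65] q [ 0.44  0.48 -0.61  1.55  0.29  1.2  -0.42]
call 0 [0.0006, 0.0256, 0.0024, 0, -0.4, -0.1]
```

View pics/s22.png

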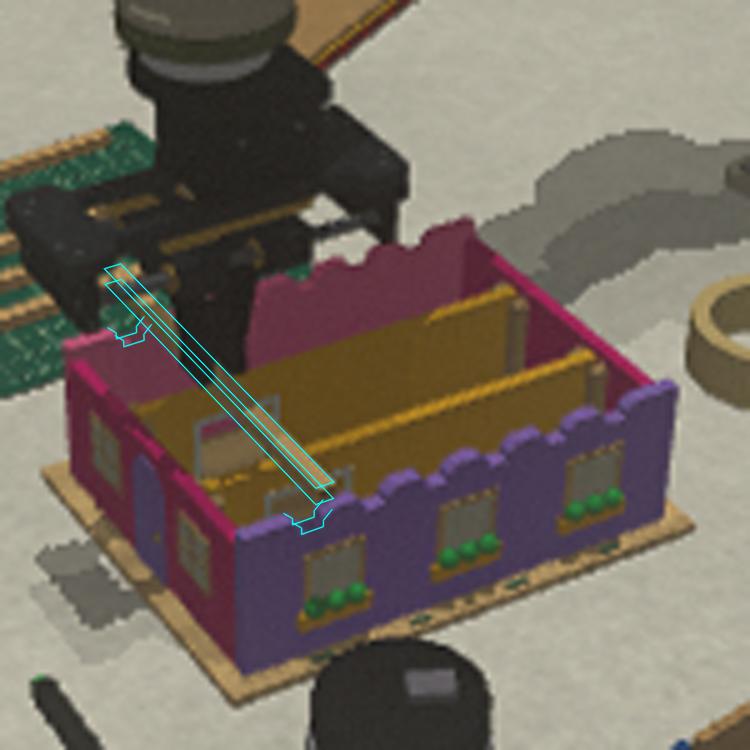

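View pics/s22t.png

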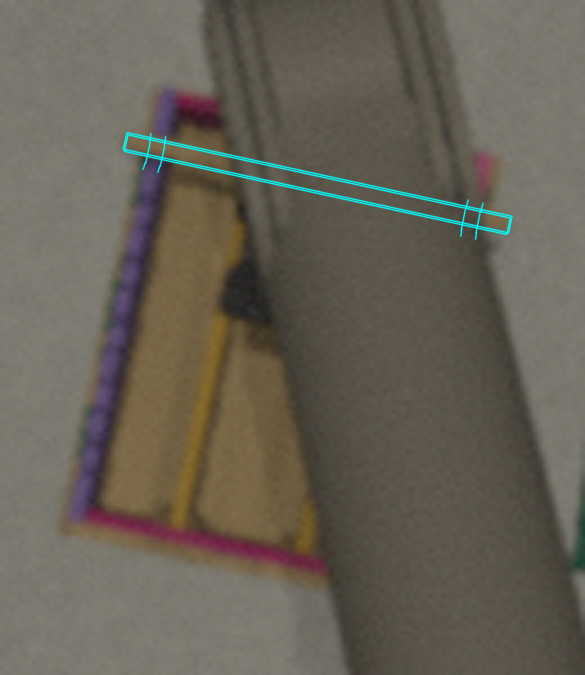

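Call:
arm_command(
  deltas=[0.0006,0.008,0.0022,0,-0.4,0,0.0006,0.014,0.0022,0,-0.4,0,0.0006,0.02,0.0022,0,-0.4,0,0.0006,0.024,0.0022,0,-0.4,0],
)

```text
time: 26.68
ee_pos: [0.6266, -0.0285, 0.0746]
eef_rot: [0.704, -0.069, 0.068, -0.704]
ft_force: [-0.3, 0.2, 0.1]
width: 0.0094
```

```bash
python3 plan.py .626,-.0286,.0725,-11.16,1; 
python3 -c "
from jl import *
view('s23',0.0,92.5)"
```

```text
t 26.68 p [ 0.6266 -0.0285  0.0746] ang -11.13 down [-0. -0. -1.] w 0.0094 F [-0.34  0.19  0.15] q [ 0.43  0.5  -0.6   1.57  0.3   1.16 -0.43]
call 0 [-0.0006, 0.0021, -0.0002, 0, 0, 0]
```

View pics/s23r.png

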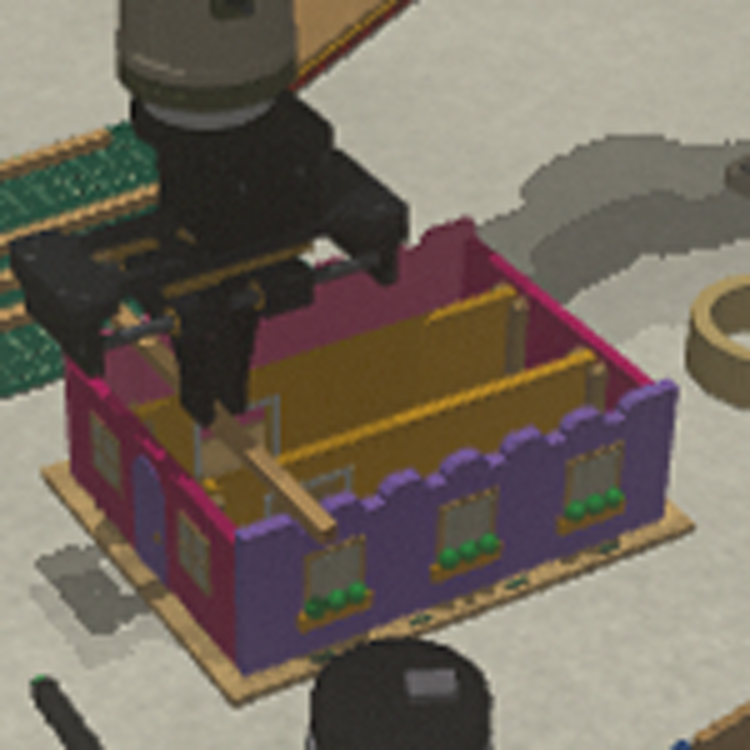

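Now within the notch, about 2 mm to go; press down softly.

Call:
arm_command(
  deltas=[-0.0004,0.001,0,0,0,0,-0.0004,0.0025,0,0,0,0,-0.0004,0.003,0,0,0,0],
)

```text
time: 27.15
ee_pos: [0.6264, -0.0284, 0.0723]
eef_rot: [0.704, -0.069, 0.069, -0.704]
ft_force: [-0.9, -0.8, 3.7]
width: 0.0093
```

Call:
arm_command(
  deltas=[0,0,0,0,0,0,0,0,0,0,0,0,0,0,0,0,0,0],
  hand=0.25,
)

```text
time: 27.52
ee_pos: [0.6264, -0.0284, 0.0722]
eef_rot: [0.704, -0.069, 0.069, -0.704]
ft_force: [-0.3, 0.3, 0.0]
width: 0.0212
```

Call:
arm_command(
  deltas=[0,-0.03,0,0,0,0,0,-0.08,0,0,0,0,0.03,-0.12,-0.05,0,9,0,0.04,-0.12,-0.1,0,19,0,0.04,-0.12,-0.15,0,29,0,0.04,-0.12,-0.2,0,39,0,0.04,-0.12,-0.22,0,49,0,0.04,-0.12,-0.22,0,59,0],
)

```text
time: 28.52
ee_pos: [0.6222, -0.2549, 0.1919]
eef_rot: [0.577, -0.409, 0.409, -0.576]
ft_force: [0.2, 0.3, -0.4]
width: 0.0216
```

```bash
cat > look.py <<'E'
from joists import *
from board import H
import sys,pickle
n=sys.argv[1]
c1=shot("scene");c2=shot("top")
save(c1,"s"+n,(210,110,420,250),3.8);save(c2,"t"+n,(270,150,500,310),3.4)
g=cv2.cvtColor(c1["image"],cv2.COLOR_RGB2HSV).astype(int); ms=((g[...,0]<30)&(g[...,0]>5)&(g[...,1]>60)&(g[...,2]>60)).astype(np.uint8)
m,cs=find_top(c2)
for p in pickle.load(open("jp.pkl","rb")):
    a,f=fitj(m,c2,p); b,fb=fitj(ms,c1,p)
    print(p.round(3),"top",a.round(4),round(f,2),"scene",b.round(4),round(fb,2),"deg",np.degrees([a[2],b[2]]).round(1))
E
python3 look.py 24; python3 plan.py .5253,-.278,.12,-97.9
```

```text
[ 0.542 -0.236 -0.148] top [ 0.5423 -0.2364 -0.1481] 1.0 scene [ 0.5315 -0.2263 -0.085 ] 0.93 deg [-8.5 -4.9]
[ 0.526 -0.279 -0.137] top [ 0.5237 -0.2785 -0.1351] 0.28 scene [ 0.5258 -0.2765 -0.1369] 0.36 deg [-7.7 -7.8]
[ 0.522 -0.316 -0.185] top [ 0.5261 -0.2788 -0.1366] 0.29 scene [ 0.5221 -0.3153 -0.1826] 0.48 deg [ -7.8 -10.5]
[ 0.52  -0.357 -0.119] top [ 0.5204 -0.3572 -0.1192] 1.0 scene [ 0.5174 -0.3566 -0.128 ] 0.3 deg [-6.8 -7.3]
[ 0.507 -0.44  -0.112] top [ 0.5258 -0.447  -0.2256] 0.99 scene [ 0.5056 -0.4387 -0.106 ] 0.14 deg [-12.9  -6.1]
t 28.62 p [ 0.623  -0.2523  0.1921] ang -70.29 down [-0. -0. -1.] w 0.0216 F [0.06 0.06 0.78] q [ 0.58  0.47 -0.37  1.32  0.17  1.39 -1.02]
call 0 [-0.0029, 0.024, -0.0336, 0, 9.2, 0, -0.0058, 0.0481, -0.0671, 0, 18.4, 0, -0.0087, 0.0721, -0.1007, 0, 27.6, 0]
```

View pics/s24.png

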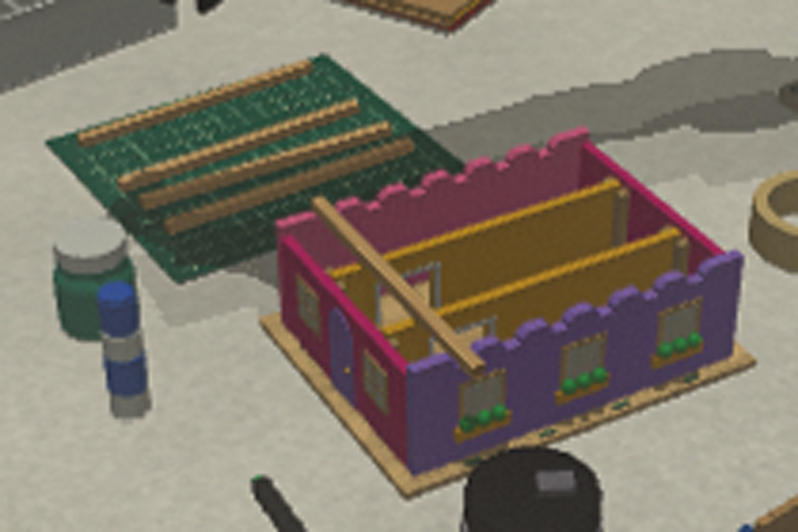

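View pics/t24.png

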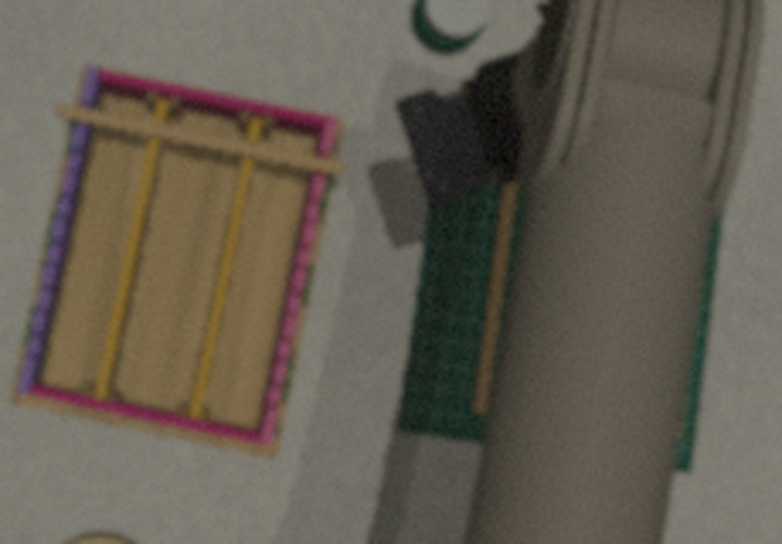

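```bash
cat > placed.py <<'E'
from joists import *
from board import H
import sys
def meas(xk,c1=None,c2=None):
    c1=c1 or shot("scene");c2=c2 or shot("top")
    h=np.array(H); cc=place(np.array([[xk/1000,0,0]]),*H)[0]
    for n,c in(("scene",c1),("top",c2)):
        K=cv2.cvtColor(c["image"],cv2.COLOR_RGB2HSV).astype(int)
        for lo in(1,):
            gray=c["image"].astype(float)
            # profile along joist: sample image along centre line of top face extended
            t=np.arange(-150,151,1.)/1000
            for w in(0,):
                P=place(np.c_[np.full_like(t,xk/1000),t,np.full_like(t,.096)],*H)
                q=proj(P,c).astype(np.float32)
                s=np.array([cv2.remap(gray[:,:,k].astype(np.float32),q[:,0].reshape(1,-1),q[:,1].reshape(1,-1),cv2.INTER_LINEAR)[0] for k in range(3)]).T
                sat=s[:,0]-s[:,2]
                lev=np.median(sat[120:180]); 
                print(n,"R-B profile ends", [ (int(t[i]*1000),int(sat[i])) for i in list(range(20,60,4))+list(range(240,281,4))],"mid",lev)
if __name__=="__main__": meas(float(sys.argv[1]))
E
python3 placed.py 92.5
python3 - <<'E'
from board import *
c1=shot("scene");c2=shot("top")
def ls(o): 
    b=np.array([[-5,-115,10],[-5,115,10],[5,115,10],[5,-115,10],[-5,-115,10]])/1000+[.0925,o,.086]
    return [place(b,*H)]
save(c2,"a",(280,160,390,220),7,ls(0));save(c1,"b",(280,150,350,215),7,ls(0))
E
```

```text
scene R-B profile ends [(-130, 31), (-126, 11), (-122, -5), (-118, 0), (-114, 28), (-110, 84), (-106, 83), (-102, 81), (-98, 81), (-94, 79), (90, 79), (94, 81), (98, 81), (102, 81), (106, 81), (110, 82), (114, 80), (118, 47), (122, 28), (126, 15), (130, 29)] mid 81.1875
top R-B profile ends [(-130, 10), (-126, 10), (-122, 11), (-118, 14), (-114, 29), (-110, 45), (-106, 49), (-102, 50), (-98, 50), (-94, 50), (90, 50), (94, 46), (98, 50), (102, 51), (106, 48), (110, 47), (114, 38), (118, 16), (122, 12), (126, 10), (130, 11)] mid 50.60547
```

View pics/a.png

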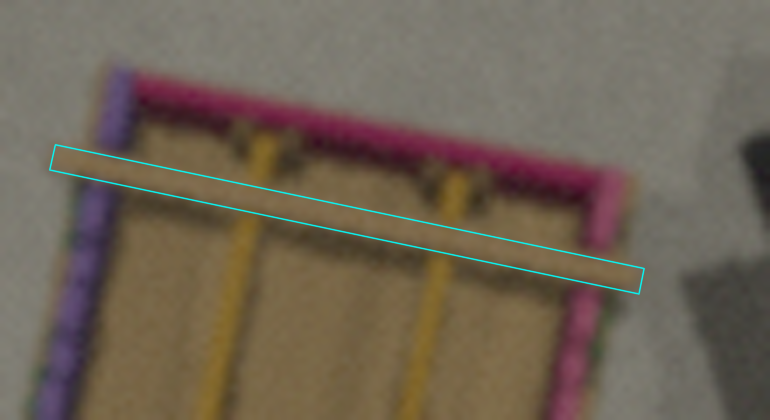

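View pics/b.png

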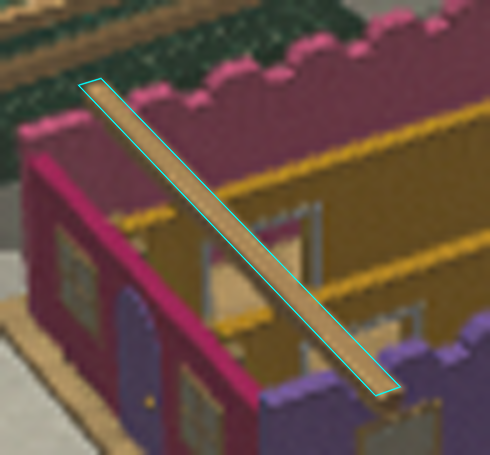

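```bash
python3 - <<'E'
from board import *
c1=shot("scene");c2=shot("top")
import pickle; pickle.dump((c1,c2),open("h2.pkl","wb"))
t=np.arange(-125,126,.5)/1000
for n,c in(("top",c2),("scene",c1)):
    img=c["image"].astype(np.float32)
    acc=[]
    for xk in(111,74,37,0,-37,-74,-111):
      for dx in(-3,-1,1,3):
        P=place(np.c_[np.full_like(t,(xk+dx)/1000),t,np.full_like(t,.095)],*H); q=proj(P,c).astype(np.float32)
        acc.append(np.array([cv2.remap(img[:,:,k],q[:,0].reshape(1,-1),q[:,1].reshape(1,-1),cv2.INTER_LINEAR)[0] for k in range(3)]).T)
    a=np.mean(acc,0); f=a[:,2]-a[:,1]  # blue-green high on purple/pink
    for lo,hi in((-.115,-.08),(.08,.115)):
        print(n,[(round(t[i]*1000),int(f[i])) for i in range(len(t)) if lo<=t[i]<=hi and i%4==2])
E
```

```text
top [(-114, -9), (-112, -10), (-110, -12), (-108, -15), (-106, -19), (-104, -15), (-102, -4), (-100, 9), (-98, 17), (-96, 19), (-94, 17), (-92, 10), (-90, 0), (-88, -13), (-86, -22), (-84, -27), (-82, -29), (-80, -29)]
top [(80, -26), (82, -21), (84, -12), (86, 0), (88, 14), (90, 24), (92, 31), (94, 35), (96, 33), (98, 25), (100, 10), (102, -5), (104, -13), (106, -13), (108, -11), (110, -10), (112, -9), (114, -9)]
scene [(-114, -11), (-112, -11), (-110, -11), (-108, -11), (-106, -9), (-104, -5), (-102, 3), (-100, 15), (-98, 25), (-96, 29), (-94, 27), (-92, 22), (-90, 16), (-88, 12), (-86, 11), (-84, 11), (-82, 11), (-80, 11)]
scene [(80, -30), (82, -32), (84, -32), (86, -32), (88, -27), (90, -12), (92, 14), (94, 43), (96, 57), (98, 57), (100, 49), (102, 36), (104, 27), (106, 24), (108, 25), (110, 25), (112, 25), (114, 25)]
```

```bash
python3 plan.py .5253,-.278,.08,-97.9
```

```text
t 28.93 p [ 0.6233 -0.2516  0.1922] ang -69.98 down [ 0.  0. -1.] w 0.0219 F [ 0.76  0.38 -0.05] q [ 0.58  0.47 -0.37  1.32  0.17  1.39 -1.01]
call 0 [-0.0029, 0.0374, -0.0337, 0, 9.3, 0, -0.0058, 0.0748, -0.0674, 0, 18.6, 0, -0.0087, 0.1122, -0.1011, 0, 27.9, 0]
```

Call:
arm_command(
  deltas=[-0.003,0.02,-0.034,0,10,0,-0.006,0.06,-0.068,0,20,0,-0.0087,0.1,-0.1011,0,27.9,0,-0.0087,0.1122,-0.1011,0,27.9,0,-0.0087,0.1122,-0.1011,0,27.9,0],
)

```text
time: 29.55
ee_pos: [0.5255, -0.2776, 0.0798]
eef_rot: [-0.464, 0.533, -0.533, 0.465]
ft_force: [1.0, -0.2, -0.4]
width: 0.0214
```

```bash
python3 plan.py .5253,-.278,-.0107,-97.9,1
```

```text
t 29.55 p [ 0.5255 -0.2776  0.0798] ang -97.88 down [-0.     0.001 -1.   ] w 0.0214 F [ 0.98 -0.15 -0.41] q [ 0.64  0.38 -0.29  1.67  0.12  1.11 -1.38]
call 0 [0.0005, 0.0905, -0.0001, 0, 0, 0]
```

Call:
arm_command(
  deltas=[0.0004,0.03,0,0,0,0,0.0004,0.06,0,0,0,0,0.0004,0.075,0,0,0,0,0.0004,0.085,0,0,0,0,0.0004,0.09,0,0,0,0],
)

```text
time: 30.18
ee_pos: [0.5258, -0.2786, -0.0097]
eef_rot: [0.464, -0.533, 0.534, -0.464]
ft_force: [-0.7, -0.5, -0.1]
width: 0.0215
```

Call:
arm_command(
  deltas=[0,0,0,0,0,0,0,0,0,0,0,0,0,0,0,0,0,0,0,0,0,0,0,0],
  hand=0,
)

```text
time: 30.68
ee_pos: [0.5258, -0.2782, -0.0085]
eef_rot: [0.464, -0.533, 0.534, -0.464]
ft_force: [-2.9, 2.8, 10.8]
width: 0.0034
```

Call:
arm_command(
  deltas=[0,-0.03,0,0,0,0,0,-0.08,0,0,0,0,0,-0.13,0,0,0,0,0,-0.17,0,0,0,0],
)

```text
time: 31.18
ee_pos: [0.5255, -0.2787, 0.1629]
eef_rot: [0.463, -0.533, 0.535, -0.464]
ft_force: [1.4, 0.2, -0.3]
width: 0.0
```

```bash
python3 plan.py .5895,-.0224,.1,-11.16
```

```text
t 31.18 p [ 0.5255 -0.2787  0.1629] ang -98.02 down [ 0.002 -0.001 -1.   ] w 0.0 F [ 1.43  0.24 -0.27] q [ 0.65  0.3  -0.29  1.59  0.09  1.26 -1.37]
call 0 [-0.0292, 0.007, 0.003, 0, -9.7, 0, -0.0584, 0.0139, 0.0061, 0, -19.3, 0, -0.0876, 0.0209, 0.0091, 0, -29, 0, -0.1168, 0.0279, 0.0122, 0, -38.6, 0.1, -0.146, 0.0349, 0.0152, 0, -48.3, 0.1, -0.1752, 0.0418, 0.0183, 0, -57.9, 0.1, -0.2044, 0.0488, 0.0213, -0.1, -67.6, 0.1, -0.2336, 0.0558, 0.0244, -0.1, -77.2, 0.1]
call 1 [-0.2628, 0.0627, 0.0274, -0.1, -86.9, 0.1]
```

```bash
python3 look.py 25
```

```text
[ 0.542 -0.236 -0.148] top [ 0.5423 -0.2364 -0.1481] 1.0 scene [ 0.53   -0.2259 -0.0705] 0.93 deg [-8.5 -4. ]
[ 0.526 -0.279 -0.137] top [ 0.5256 -0.2801 -0.1373] 0.5 scene [ 0.5234 -0.2784 -0.1356] 0.38 deg [-7.9 -7.8]
[ 0.522 -0.316 -0.185] top [ 0.5235 -0.3165 -0.182 ] 0.53 scene [ 0.5211 -0.3151 -0.1811] 0.5 deg [-10.4 -10.4]
[ 0.52  -0.357 -0.119] top [ 0.5268 -0.3556 -0.1075] 0.97 scene [ 0.5174 -0.3564 -0.1295] 0.31 deg [-6.2 -7.4]
[ 0.507 -0.44  -0.112] top [ 0.5068 -0.4399 -0.1117] 1.0 scene [ 0.506  -0.4386 -0.1074] 0.14 deg [-6.4 -6.2]
```

View pics/s25.png

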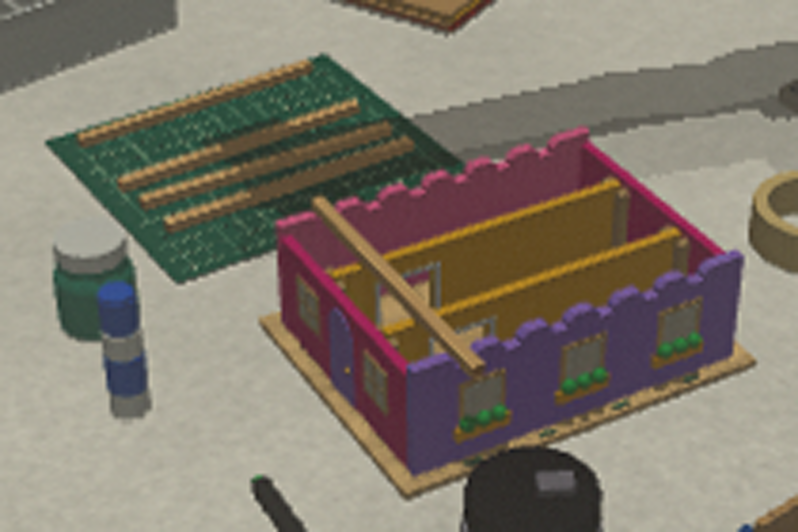

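Call:
arm_command(
  deltas=[0,0.04,0,0,0,0,0,0.09,0,0,0,0,0,0.14,0,0,0,0,0,0.16,0,0,0,0,0,0.165,0,0,0,0],
  hand=0.25,
)

```text
time: 31.9
ee_pos: [0.5249, -0.2784, -0.0054]
eef_rot: [-0.464, 0.534, -0.533, 0.464]
ft_force: [0.3, -0.2, 1.3]
width: 0.0214
```

```bash
python3 plan.py .525,-.279,-.0165,-97.8,1
```

```text
t 31.9 p [ 0.5249 -0.2784 -0.0054] ang -98.03 down [-0.001  0.    -1.   ] w 0.0214 F [ 0.27 -0.2   1.34] q [ 0.63  0.48 -0.27  1.74  0.15  0.95 -1.41]
call 0 [0.0006, 0.0111, 0.0002, 0, -0.2, 0]
```

Call:
arm_command(
  deltas=[0.0005,0.004,0,0,-0.2,0,0.0005,0.008,0,0,-0.2,0,0.0005,0.01,0,0,-0.2,0,0.0005,0.011,0,0,-0.2,0],
)

```text
time: 32.4
ee_pos: [0.5252, -0.2791, -0.0157]
eef_rot: [0.465, -0.533, 0.533, -0.465]
ft_force: [-0.5, -0.6, -0.4]
width: 0.0218
```

Call:
arm_command(
  deltas=[0,0,0,0,0,0,0,0,0,0,0,0,0,0,0,0,0,0,0,0,0,0,0,0],
  hand=0,
)

```text
time: 32.9
ee_pos: [0.5251, -0.2791, -0.0159]
eef_rot: [0.465, -0.533, 0.533, -0.465]
ft_force: [-0.2, 0.4, 1.9]
width: 0.0097
```

Call:
arm_command(
  deltas=[0,-0.03,0,0,0,0,0,-0.08,0,0,0,0,0,-0.13,0,0,0,0,0,-0.17,0,0,0,0],
)

```text
time: 33.4
ee_pos: [0.5253, -0.2791, 0.1562]
eef_rot: [0.465, -0.532, 0.533, -0.465]
ft_force: [0.2, -0.6, -0.8]
width: 0.0097
```

```bash
python3 plan.py .5895,-.0224,.15,-11.16
```

```text
t 33.4 p [ 0.5253 -0.2791  0.1562] ang -97.82 down [ 0.001 -0.001 -1.   ] w 0.0097 F [ 0.16 -0.63 -0.76] q [ 0.65  0.31 -0.3   1.59  0.09  1.25 -1.36]
call 0 [-0.0292, 0.0007, 0.0032, 0, -9.6, 0, -0.0585, 0.0014, 0.0064, 0, -19.3, 0, -0.0877, 0.002, 0.0096, 0, -28.9, 0, -0.1169, 0.0027, 0.0128, 0, -38.5, 0, -0.1461, 0.0034, 0.0159, 0, -48.1, 0.1, -0.1754, 0.0041, 0.0191, 0, -57.8, 0.1, -0.2046, 0.0048, 0.0223, 0, -67.4, 0.1, -0.2338, 0.0054, 0.0255, 0, -77, 0.1]
call 1 [-0.2631, 0.0061, 0.0287, 0, -86.7, 0.1]
```

Call:
arm_command(
  deltas=[-0.025,0,0.003,0,-10.5,0,-0.055,0,0.006,0,-21,0,-0.088,0,0.0096,0,-31.5,0,-0.12,0,0.013,0,-42,0,-0.155,0,0.017,0,-52.5,0,-0.19,0,0.021,0,-63,0,-0.225,0,0.0245,0,-73.5,0,-0.255,0,0.028,0,-84,0],
)

```text
time: 34.4
ee_pos: [0.5876, -0.0287, 0.154]
eef_rot: [-0.702, 0.083, -0.083, 0.702]
ft_force: [0.0, 0.2, 0.0]
width: 0.0098
```

```bash
python3 plan.py .5895,-.0224,.1,-11.16,1
```

```text
t 34.4 p [ 0.5876 -0.0287  0.154 ] ang -13.44 down [ 0.  0. -1.] w 0.0098 F [0.03 0.2  0.04] q [ 0.48  0.35 -0.62  1.6   0.21  1.27 -0.42]
call 0 [0.0004, 0.054, 0.0066, 0, -2.3, 0]
```

Call:
arm_command(
  deltas=[0.0004,0.02,0.0066,0,-2.3,0,0.0004,0.045,0.0066,0,-2.3,0,0.0004,0.06,0.0066,0,-2.3,0,0.0004,0.06,0.0066,0,-2.3,0],
)

```text
time: 34.9
ee_pos: [0.5884, -0.0248, 0.0924]
eef_rot: [0.704, -0.073, 0.071, -0.703]
ft_force: [-0.5, 0.4, -0.1]
width: 0.0097
```

```bash
python3 plan.py .5895,-.0224,.0671,-11.16,1; sed -i 's/+.0187/+.0239/' jl.py; 
python3 -c "
from jl import *
view('s26',0.0,55.5)"
```

```text
t 34.9 p [ 0.5884 -0.0248  0.0924] ang -11.64 down [-0.003 -0.    -1.   ] w 0.0097 F [-0.47  0.44 -0.13] q [ 0.46  0.41 -0.62  1.66  0.25  1.16 -0.42]
call 0 [0.0007, 0.0253, 0.0026, 0, -0.5, -0.1]
```

View pics/s26.png

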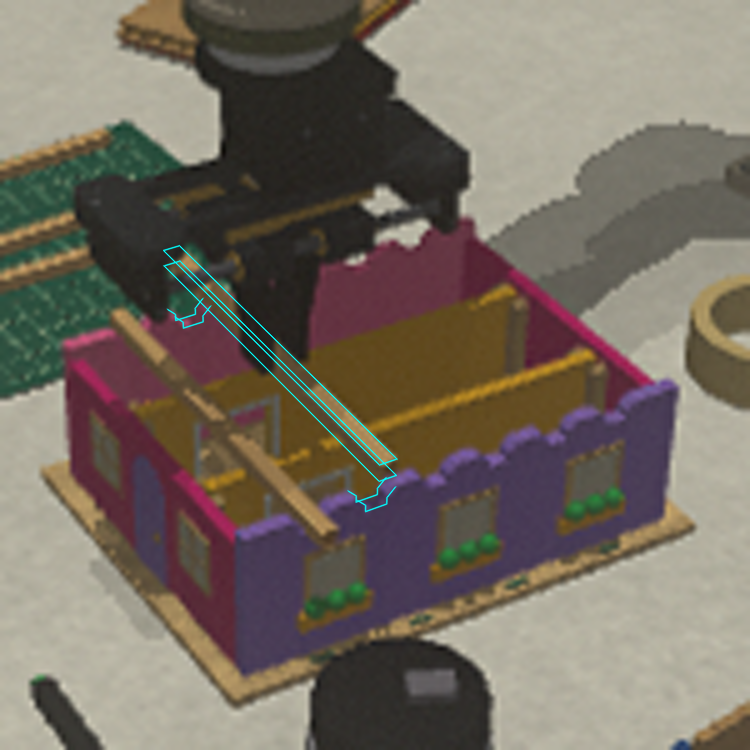

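Call:
arm_command(
  deltas=[0.0006,0.008,0.0024,0,-0.5,0,0.0006,0.014,0.0024,0,-0.5,0,0.0006,0.02,0.0024,0,-0.5,0,0.0006,0.024,0.0024,0,-0.5,0,0.0006,0.026,0.0024,0,-0.5,0],
)

```text
time: 35.62
ee_pos: [0.5904, -0.0217, 0.0676]
eef_rot: [0.704, -0.068, 0.068, -0.704]
ft_force: [0.5, 0.1, -0.5]
width: 0.01
```

```bash
python3 plan.py .5895,-.0224,.0671,-11.16,1
```

```text
t 35.62 p [ 0.5904 -0.0217  0.0676] ang -11.03 down [-0. -0. -1.] w 0.01 F [ 0.51  0.08 -0.46] q [ 0.45  0.44 -0.61  1.68  0.27  1.11 -0.43]
call 0 [-0.0007, 0.0005, -0.0008, 0, 0.1, 0]
```

Call:
arm_command(
  deltas=[-0.0005,0,-0.0008,0,0,0,-0.0005,0.001,-0.0008,0,0,0,-0.0005,0.0015,-0.0008,0,0,0],
)

```text
time: 36.0
ee_pos: [0.59, -0.0225, 0.067]
eef_rot: [0.704, -0.068, 0.068, -0.704]
ft_force: [-3.8, -0.7, 8.2]
width: 0.0099
```

Call:
arm_command(
  deltas=[0,0,0,0,0,0,0,0,0,0,0,0,0,0,0,0,0,0],
  hand=0.25,
)

```text
time: 36.38
ee_pos: [0.5898, -0.0223, 0.0664]
eef_rot: [-0.704, 0.068, -0.068, 0.704]
ft_force: [0.8, 0.2, -1.0]
width: 0.0211
```

Call:
arm_command(
  deltas=[0,-0.03,0,0,0,0,0,-0.08,0,0,0,0,0.0,-0.12,-0.05,0,10,0,0,-0.12,-0.1,0,20,0,-0.01,-0.12,-0.15,0,30,0,-0.01,-0.12,-0.2,0,40,0,-0.01,-0.12,-0.22,0,50,0,-0.01,-0.12,-0.24,0,60,0],
)

```text
time: 37.38
ee_pos: [0.5338, -0.257, 0.1864]
eef_rot: [-0.574, 0.413, -0.413, 0.574]
ft_force: [-0.8, 0.4, -0.7]
width: 0.0219
```

```bash
python3 look.py 27; python3 placed.py 55.5; python3 plan.py .5218,-.3158,.08,-100.6
```

```text
[ 0.542 -0.236 -0.148] top [ 0.5423 -0.2364 -0.1481] 1.0 scene [ 0.4857 -0.2277  0.0455] 0.86 deg [-8.5  2.6]
[ 0.526 -0.279 -0.137] top [ 0.5259 -0.2785 -0.1366] 1.0 scene [ 0.5259 -0.2785 -0.1366] 1.0 deg [-7.8 -7.8]
[ 0.522 -0.316 -0.185] top [ 0.529  -0.3148 -0.1956] 0.93 scene [ 0.5216 -0.3139 -0.1865] 0.33 deg [-11.2 -10.7]
[ 0.52  -0.357 -0.119] top [ 0.5125 -0.3463 -0.0739] 0.99 scene [ 0.5174 -0.3564 -0.1292] 0.3 deg [-4.2 -7.4]
[ 0.507 -0.44  -0.112] top [ 0.5068 -0.4399 -0.1117] 1.0 scene [ 0.506  -0.4386 -0.1078] 0.14 deg [-6.4 -6.2]
scene R-B profile ends [(-130, -2), (-126, -4), (-122, 0), (-118, 17), (-114, 66), (-110, 83), (-106, 82), (-102, 81), (-98, 81), (-94, 81), (90, 80), (94, 80), (98, 80), (102, 82), (106, 80), (110, 81), (114, 64), (118, 36), (122, 12), (126, -12), (130, -12)] mid 79.78027
top R-B profile ends [(-130, 12), (-126, 12), (-122, 13), (-118, 22), (-114, 41), (-110, 47), (-106, 49), (-102, 52), (-98, 53), (-94, 50), (90, 49), (94, 49), (98, 48), (102, 49), (106, 49), (110, 41), (114, 23), (118, 12), (122, 10), (126, 12), (130, 11)] mid 50.121094
t 37.58 p [ 0.5343 -0.2553  0.1863] ang -70.79 down [-0.  0. -1.] w 0.0211 F [ 0.17 -0.71  0.43] q [ 0.68  0.29 -0.38  1.56  0.11  1.31 -0.95]
call 0 [0.0133, 0.0266, -0.0079, 0, 7.5, 0, 0.0265, 0.0532, -0.0158, 0, 14.9, 0, 0.0398, 0.0797, -0.0237, 0, 22.4, 0, 0.053, 0.1063, -0.0317, 0, 29.8, 0]
```

View pics/s27.png

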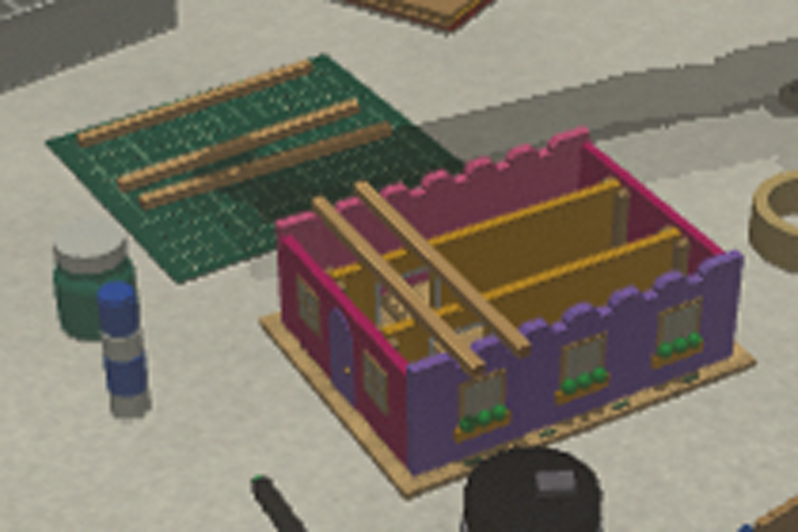

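Call:
arm_command(
  deltas=[0.0133,0.02,-0.008,0,9,0,0.0265,0.05,-0.016,0,18,0,0.04,0.08,-0.024,0,26,0,0.053,0.1063,-0.0317,0,29.8,0,0.053,0.1063,-0.0317,0,29.8,0],
)

```text
time: 38.2
ee_pos: [0.5201, -0.3155, 0.0782]
eef_rot: [-0.452, 0.546, -0.543, 0.451]
ft_force: [-0.5, 1.1, 0.7]
width: 0.022
```

```bash
python3 plan.py .5218,-.3155,-.0158,-100.6,1
```

```text
t 38.2 p [ 0.5201 -0.3155  0.0782] ang -100.65 down [-0.003  0.002 -1.   ] w 0.022 F [-0.5   1.05  0.7 ] q [ 0.69  0.41 -0.27  1.63  0.12  1.12 -1.37]
call 0 [-0.0002, 0.094, 0.002, 0.2, 0, -0.1]
```

Call:
arm_command(
  deltas=[0,0.03,0.001,0,0,0,0,0.06,0.001,0,0,0,0,0.078,0.001,0,0,0,0,0.088,0.001,0,0,0,0,0.093,0.001,0,0,0,0,0.094,0.001,0,0,0],
)

```text
time: 38.95
ee_pos: [0.5228, -0.3167, -0.0133]
eef_rot: [0.451, -0.545, 0.545, -0.451]
ft_force: [0.2, -0.0, 0.3]
width: 0.0216
```

Call:
arm_command(
  deltas=[0,0,0,0,0,0,0,0,0,0,0,0,0,0,0,0,0,0,0,0,0,0,0,0],
  hand=0,
)

```text
time: 39.45
ee_pos: [0.5227, -0.3168, -0.0133]
eef_rot: [0.45, -0.545, 0.545, -0.451]
ft_force: [-0.4, 0.6, 4.1]
width: 0.0097
```

Call:
arm_command(
  deltas=[0,-0.03,0,0,0,0,0,-0.08,0,0,0,0,0,-0.13,0,0,0,0,0,-0.17,0,0,0,0],
)

```text
time: 39.95
ee_pos: [0.5225, -0.3167, 0.1583]
eef_rot: [0.45, -0.545, 0.545, -0.451]
ft_force: [0.1, -0.5, -0.2]
width: 0.0099
```

```bash
python3 plan.py .5534,-.0140,.155,-11.16
```

```text
t 39.95 p [ 0.5225 -0.3167  0.1583] ang -100.83 down [ 0.001 -0.001 -1.   ] w 0.0099 F [ 0.1  -0.53 -0.25] q [ 0.69  0.34 -0.28  1.55  0.1   1.27 -1.36]
call 0 [-0.0303, 0.0003, -0.0027, 0, -9, 0, -0.0606, 0.0006, -0.0053, 0, -17.9, 0, -0.0909, 0.0009, -0.008, 0, -26.9, 0, -0.1213, 0.0012, -0.0106, 0, -35.9, 0, -0.1516, 0.0015, -0.0133, 0, -44.8, 0, -0.1819, 0.0019, -0.0159, 0, -53.8, 0, -0.2122, 0.0022, -0.0186, 0, -62.8, 0.1, -0.2425, 0.0025, -0.0212, 0, -71.7, 0.1]
call 1 [-0.2728, 0.0028, -0.0239, 0, -80.7, 0.1, -0.3031, 0.0031, -0.0266, 0, -89.7, 0.1]
```

Call:
arm_command(
  deltas=[-0.025,0,-0.002,0,-10.5,0,-0.06,0,-0.005,0,-21,0,-0.1,0,-0.009,0,-31.5,0,-0.14,0,-0.012,0,-42,0,-0.18,0,-0.016,0,-52.5,0,-0.22,0,-0.019,0,-63,0,-0.26,0,-0.023,0,-73.5,0,-0.29,0,-0.0254,0,-84,0],
)

```text
time: 40.95
ee_pos: [0.5517, -0.0251, 0.1561]
eef_rot: [-0.7, 0.101, -0.101, 0.7]
ft_force: [-0.4, 0.6, -1.0]
width: 0.0095
```

```bash
python3 plan.py .5534,-.0140,.1,-11.16,1
```

```text
t 40.95 p [ 0.5517 -0.0251  0.1561] ang -16.4 down [ 0.  0. -1.] w 0.0095 F [-0.38  0.61 -1.  ] q [ 0.51  0.26 -0.64  1.69  0.16  1.24 -0.45]
call 0 [-0.0015, 0.0561, 0.0111, 0, -5.2, 0]
```

Call:
arm_command(
  deltas=[-0.0015,0.02,0.009,0,-5.2,0,-0.0015,0.045,0.009,0,-5.2,0,-0.0015,0.058,0.009,0,-5.2,0,-0.0015,0.058,0.009,0,-5.2,0,-0.0015,0.058,0.009,0,-5.2,0],
)

```text
time: 41.58
ee_pos: [0.5536, -0.0181, 0.099]
eef_rot: [0.703, -0.071, 0.072, -0.703]
ft_force: [-0.2, 0.5, 0.3]
width: 0.0099
```

```bash
python3 plan.py .5534,-.0140,.0697,-11.16,1
```

```text
t 41.58 p [ 0.5536 -0.0181  0.099 ] ang -11.65 down [ 0.001 -0.    -1.   ] w 0.0099 F [-0.19  0.53  0.32] q [ 0.49  0.32 -0.64  1.75  0.21  1.14 -0.41]
call 0 [-0.0011, 0.0293, 0.0039, 0, -0.5, 0.1]
```

Call:
arm_command(
  deltas=[-0.001,0.008,0.0037,0,-0.4,0,-0.001,0.014,0.0037,0,-0.4,0,-0.001,0.02,0.0037,0,-0.4,0,-0.001,0.025,0.0037,0,-0.4,0,-0.001,0.028,0.0037,0,-0.4,0],
)

```text
time: 42.2
ee_pos: [0.5528, -0.0142, 0.0698]
eef_rot: [0.704, -0.069, 0.069, -0.704]
ft_force: [0.2, -0.6, -0.1]
width: 0.0097
```

```bash
python3 plan.py .5534,-.0140,.0697,-11.16,1; python3 - <<'E'
from h import *
c1=shot("scene");save(c1,"s28",(270,100,420,250),5)
E
```

```text
t 42.2 p [ 0.5528 -0.0142  0.0698] ang -11.23 down [-0. -0. -1.] w 0.0097 F [ 0.22 -0.64 -0.09] q [ 0.48  0.36 -0.63  1.78  0.24  1.08 -0.43]
call 0 [0.0006, 0.0001, 0.0003, 0, -0.1, 0]
```

View pics/s28.png

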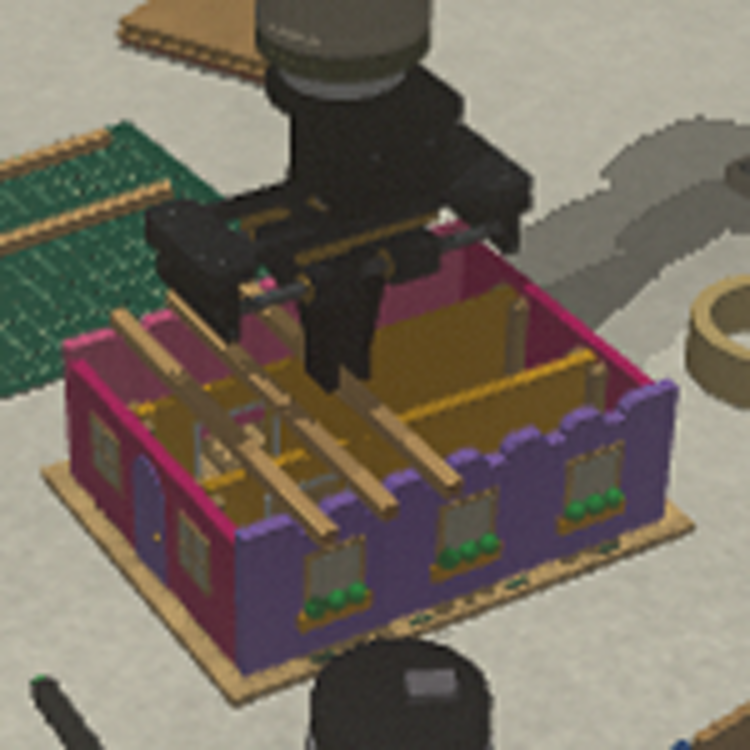

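Call:
arm_command(
  deltas=[0.0003,0.001,0.0003,0,0,0,0.0003,0.0015,0.0003,0,0,0],
)

```text
time: 42.5
ee_pos: [0.5531, -0.0141, 0.0696]
eef_rot: [0.704, -0.069, 0.069, -0.703]
ft_force: [-6.2, -1.1, 12.3]
width: 0.0097
```

Call:
arm_command(
  deltas=[0,0,0,0,0,0,0,0,0,0,0,0,0,0,0,0,0,0],
  hand=0.25,
)

```text
time: 42.88
ee_pos: [0.5532, -0.0139, 0.0685]
eef_rot: [0.704, -0.069, 0.069, -0.704]
ft_force: [0.3, 0.2, 0.1]
width: 0.021
```

Call:
arm_command(
  deltas=[0,-0.03,0,0,0,0,0,-0.08,0,0,0,0,0.0,-0.12,-0.05,0,10,0,0,-0.12,-0.1,0,20,0,0,-0.12,-0.15,0,30,0,0,-0.12,-0.2,0,40,0,0,-0.12,-0.25,0,50,0,0,-0.12,-0.27,0,60,0],
)

```text
time: 43.88
ee_pos: [0.4991, -0.2823, 0.1883]
eef_rot: [0.573, -0.415, 0.415, -0.572]
ft_force: [0.4, 0.4, -0.4]
width: 0.0222
```

```bash
python3 look.py 29; python3 placed.py 18.5; python3 plan.py .5190,-.357,.08,-97
```

```text
[ 0.542 -0.236 -0.148] top [ 0.5423 -0.2364 -0.1481] 1.0 scene [ 0.5435 -0.2374 -0.1503] 0.82 deg [-8.5 -8.6]
[ 0.526 -0.279 -0.137] top [ 0.5259 -0.2785 -0.1366] 1.0 scene [ 0.5259 -0.2785 -0.1366] 1.0 deg [-7.8 -7.8]
[ 0.522 -0.316 -0.185] top [ 0.5223 -0.3163 -0.1852] 1.0 scene [ 0.5223 -0.3163 -0.1852] 1.0 deg [-10.6 -10.6]
[ 0.52  -0.357 -0.119] top [ 0.5321 -0.3597 -0.1038] 0.72 scene [ 0.5178 -0.3556 -0.121 ] 0.14 deg [-5.9 -6.9]
[ 0.507 -0.44  -0.112] top [ 0.5135 -0.4407 -0.1065] 0.91 scene [ 0.5061 -0.4386 -0.108 ] 0.14 deg [-6.1 -6.2]
scene R-B profile ends [(-130, 0), (-126, 0), (-122, 1), (-118, 18), (-114, 50), (-110, 78), (-106, 81), (-102, 81), (-98, 80), (-94, 80), (90, 79), (94, 78), (98, 79), (102, 79), (106, 81), (110, 82), (114, 82), (118, 39), (122, 14), (126, 7), (130, 35)] mid 80.13379
top R-B profile ends [(-130, 12), (-126, 12), (-122, 14), (-118, 25), (-114, 43), (-110, 49), (-106, 50), (-102, 50), (-98, 50), (-94, 49), (90, 47), (94, 46), (98, 47), (102, 51), (106, 50), (110, 44), (114, 25), (118, 13), (122, 13), (126, 11), (130, 11)] mid 50.987793
t 44.08 p [ 0.5009 -0.2779  0.1885] ang -71.0 down [ 0.     0.001 -1.   ] w 0.0221 F [ 0.83  0.63 -0.57] q [ 0.75  0.25 -0.38  1.6   0.09  1.31 -0.88]
call 0 [0.0269, 0.0362, -0.0029, 0, 8.7, 0, 0.0539, 0.0723, -0.0058, 0, 17.3, 0, 0.0808, 0.1085, -0.0087, 0, 26, 0]
```

View pics/s29.png

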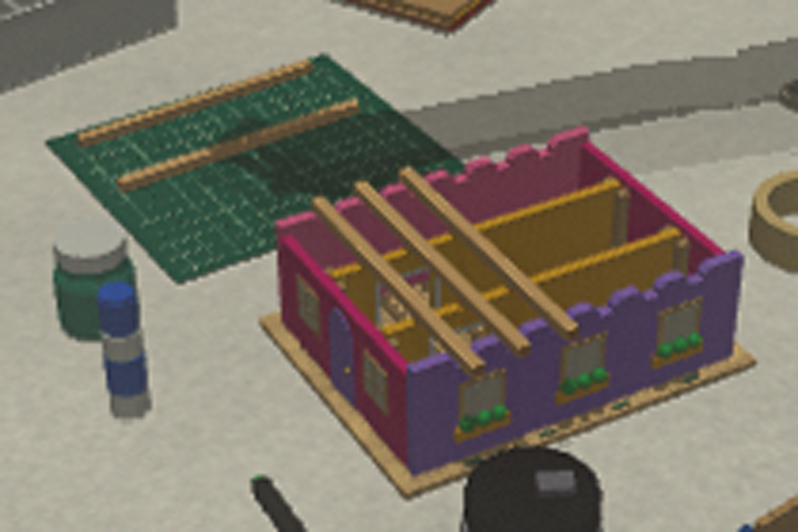

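Call:
arm_command(
  deltas=[0.025,0.02,-0.003,0,9,0,0.053,0.05,-0.006,0,18,0,0.08,0.08,-0.0087,0,26,0,0.0805,0.105,-0.0087,0,26,0,0.0805,0.1085,-0.0087,0,26,0],
)

```text
time: 44.7
ee_pos: [0.5181, -0.3554, 0.0784]
eef_rot: [-0.469, 0.531, -0.528, 0.469]
ft_force: [0.5, 0.4, -0.3]
width: 0.0214
```

```bash
python3 plan.py .5190,-.3567,-.0155,-96.9,1
```

```text
t 44.7 p [ 0.5181 -0.3554  0.0784] ang -96.95 down [-0.002  0.003 -1.   ] w 0.0214 F [ 0.49  0.36 -0.35] q [ 0.74  0.45 -0.27  1.58  0.13  1.14 -1.25]
call 0 [0.0014, 0.0939, 0.0013, 0.1, 0, -0.1]
```

Call:
arm_command(
  deltas=[0.0008,0.03,0.0005,0,0,0,0.0008,0.06,0.0005,0,0,0,0.0008,0.078,0.0005,0,0,0,0.0008,0.088,0.0005,0,0,0,0.0008,0.093,0.0005,0,0,0,0.0008,0.0945,0.0005,0,0,0],
)

```text
time: 45.45
ee_pos: [0.5191, -0.3588, -0.0138]
eef_rot: [0.467, -0.53, 0.531, -0.468]
ft_force: [0.1, 0.3, -0.7]
width: 0.0216
```

Call:
arm_command(
  deltas=[0,0,0,0,0,0,0,0,0,0,0,0,0,0,0,0,0,0,0,0,0,0,0,0],
  hand=0,
)

```text
time: 45.95
ee_pos: [0.519, -0.3589, -0.0138]
eef_rot: [0.467, -0.53, 0.531, -0.468]
ft_force: [-0.5, 0.9, 4.8]
width: 0.0097
```

Offset 0.0218; place at TCP z ≈ 0.0692.

Call:
arm_command(
  deltas=[0,-0.03,0,0,0,0,0,-0.08,0,0,0,0,0,-0.13,0,0,0,0,0,-0.17,0,0,0,0],
)

```text
time: 46.45
ee_pos: [0.5188, -0.3587, 0.1578]
eef_rot: [0.467, -0.53, 0.531, -0.468]
ft_force: [0.9, -0.9, -0.5]
width: 0.0101
```

```bash
python3 plan.py .5170,-.0071,.155,-11.16
```

```text
t 46.45 p [ 0.5188 -0.3587  0.1578] ang -97.23 down [ 0.001 -0.001 -1.   ] w 0.0101 F [ 0.9  -0.85 -0.55] q [ 0.74  0.38 -0.28  1.49  0.11  1.28 -1.24]
call 0 [-0.0387, 0.0003, -0.0051, 0, -9.6, 0, -0.0775, 0.0006, -0.0102, 0, -19.1, 0, -0.1162, 0.0008, -0.0154, 0, -28.7, 0, -0.1549, 0.0011, -0.0205, 0, -38.3, 0, -0.1937, 0.0014, -0.0256, 0, -47.8, 0, -0.2324, 0.0017, -0.0307, 0, -57.4, 0.1, -0.2711, 0.002, -0.0358, 0, -66.9, 0.1, -0.3099, 0.0023, -0.041, 0, -76.5, 0.1]
call 1 [-0.3486, 0.0025, -0.0461, 0, -86.1, 0.1]
```

Call:
arm_command(
  deltas=[-0.03,0,-0.004,0,-10.5,0,-0.075,0,-0.01,0,-21,0,-0.12,0,-0.016,0,-31.5,0,-0.17,0,-0.022,0,-42,0,-0.22,0,-0.029,0,-52.5,0,-0.27,0,-0.036,0,-63,0,-0.315,0,-0.042,0,-73.5,0,-0.342,0,-0.0455,0,-84,0],
)

```text
time: 47.45
ee_pos: [0.5163, -0.011, 0.1558]
eef_rot: [-0.703, 0.078, -0.079, 0.703]
ft_force: [0.4, -0.8, -0.7]
width: 0.01
```

Call:
arm_command(
  deltas=[0,0.02,0,0,-2,0,0,0.045,0,0,-2,0,0,0.058,0,0,-2,0,0,0.058,0,0,-2,0],
)

```text
time: 47.95
ee_pos: [0.516, -0.0136, 0.0971]
eef_rot: [-0.704, 0.07, -0.069, 0.704]
ft_force: [-0.8, -0.5, -0.4]
width: 0.0098
```

```bash
python3 plan.py .5170,-.0071,.0692,-11.16,1
```

```text
t 47.95 p [ 0.516  -0.0136  0.0971] ang -11.23 down [-0.001  0.    -1.   ] w 0.0098 F [-0.82 -0.53 -0.45] q [ 0.53  0.25 -0.66  1.84  0.17  1.11 -0.39]
call 0 [-0.0003, 0.0279, 0.0066, 0, -0.1, -0.1]
```

Call:
arm_command(
  deltas=[0,0.006,0.0065,0,0,0,0,0.012,0.0065,0,0,0,0,0.017,0.0065,0,0,0,0,0.022,0.0065,0,0,0,0,0.0265,0.0065,0,0,0],
)

```text
time: 48.58
ee_pos: [0.5178, -0.0074, 0.0708]
eef_rot: [0.704, -0.069, 0.069, -0.704]
ft_force: [-0.6, -0.5, -0.5]
width: 0.0096
```

```bash
python3 plan.py .5170,-.0071,.0692,-11.16,1
```

```text
t 48.58 p [ 0.5178 -0.0074  0.0708] ang -11.24 down [-0. -0. -1.] w 0.0096 F [-0.62 -0.47 -0.55] q [ 0.51  0.28 -0.66  1.87  0.2   1.06 -0.42]
call 0 [-0.0008, 0.0016, 0.0001, 0, -0.1, 0]
```

Call:
arm_command(
  deltas=[-0.0006,0.0015,0,0,0,0,-0.0006,0.0025,0,0,0,0,-0.0006,0.003,0,0,0,0],
)

```text
time: 48.95
ee_pos: [0.5172, -0.0072, 0.069]
eef_rot: [0.704, -0.069, 0.069, -0.703]
ft_force: [-6.0, 0.2, 14.5]
width: 0.0094
```

Call:
arm_command(
  deltas=[0,0,0,0,0,0,0,0,0,0,0,0,0,0,0,0,0,0],
  hand=0.25,
)

```text
time: 49.32
ee_pos: [0.5173, -0.0072, 0.0681]
eef_rot: [0.704, -0.069, 0.069, -0.704]
ft_force: [0.2, 0.2, -1.0]
width: 0.0209
```

Call:
arm_command(
  deltas=[0,-0.03,0,0,0,0,0,-0.08,0,0,0,0,0.0,-0.12,-0.05,0,10,0,0.02,-0.12,-0.1,0,20,0,0.03,-0.12,-0.15,0,30,0,0.04,-0.12,-0.2,0,40,0,0.05,-0.12,-0.26,0,50,0,0.06,-0.12,-0.32,0,60,0],
)

```text
time: 50.32
ee_pos: [0.5136, -0.3345, 0.1882]
eef_rot: [0.574, -0.413, 0.413, -0.574]
ft_force: [1.2, -0.5, 0.4]
width: 0.022
```

```bash
python3 look.py 30; python3 placed.py -18.5; python3 plan.py .5063,-.439,.08,-96.2
```

```text
[ 0.542 -0.236 -0.148] top [ 0.5423 -0.2364 -0.1481] 1.0 scene [ 0.5464 -0.2337 -0.1812] 0.83 deg [ -8.5 -10.4]
[ 0.526 -0.279 -0.137] top [ 0.5259 -0.2785 -0.1366] 1.0 scene [ 0.5259 -0.2785 -0.1366] 1.0 deg [-7.8 -7.8]
[ 0.522 -0.316 -0.185] top [ 0.5223 -0.3163 -0.1852] 1.0 scene [ 0.5223 -0.3163 -0.1852] 1.0 deg [-10.6 -10.6]
[ 0.52  -0.357 -0.119] top [ 0.5204 -0.3572 -0.1192] 1.0 scene [ 0.5204 -0.3572 -0.1192] 1.0 deg [-6.8 -6.8]
[ 0.507 -0.44  -0.112] top [ 0.515  -0.4419 -0.0962] 0.83 scene [ 0.5062 -0.4384 -0.1077] 0.14 deg [-5.5 -6.2]
scene R-B profile ends [(-130, -11), (-126, -10), (-122, -10), (-118, -7), (-114, 30), (-110, 78), (-106, 81), (-102, 79), (-98, 81), (-94, 80), (90, 79), (94, 79), (98, 80), (102, 80), (106, 80), (110, 80), (114, 74), (118, 43), (122, 16), (126, -13), (130, -12)] mid 79.87842
top R-B profile ends [(-130, 11), (-126, 12), (-122, 12), (-118, 18), (-114, 39), (-110, 50), (-106, 50), (-102, 48), (-98, 48), (-94, 52), (90, 49), (94, 48), (98, 47), (102, 48), (106, 50), (110, 46), (114, 30), (118, 13), (122, 13), (126, 12), (130, 13)] mid 51.145508
t 50.52 p [ 0.5133 -0.3337  0.1875] ang -71.34 down [-0.001  0.001 -1.   ] w 0.0219 F [ 1.06  0.91 -0.28] q [ 0.79  0.33 -0.36  1.5   0.12  1.33 -0.83]
call 0 [0.0325, 0.0358, -0.0134, 0, 8.3, 0, 0.0651, 0.0716, -0.0269, 0, 16.6, 0, 0.0976, 0.1075, -0.0403, 0, 24.9, 0]
```

View pics/s30.png

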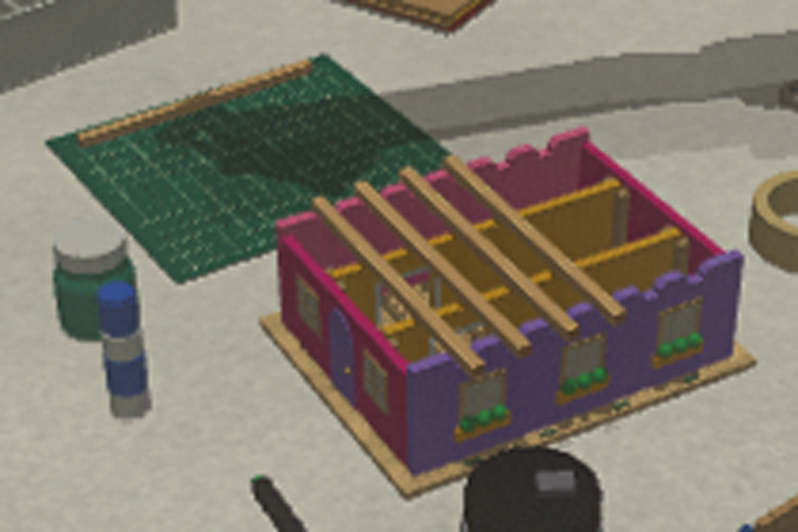

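Call:
arm_command(
  deltas=[0.03,0.02,-0.013,0,8.5,0,0.065,0.05,-0.027,0,17,0,0.095,0.085,-0.039,0,24.9,0,0.0976,0.105,-0.0403,0,24.9,0,0.0976,0.1075,-0.0403,0,24.9,0],
)

```text
time: 51.15
ee_pos: [0.5073, -0.4357, 0.0793]
eef_rot: [-0.473, 0.526, -0.524, 0.474]
ft_force: [-0.4, 0.3, -0.0]
width: 0.0216
```

```bash
python3 plan.py .5063,-.4392,-.0155,-96.2,1
```

```text
t 51.15 p [ 0.5073 -0.4357  0.0793] ang -95.91 down [-0.001  0.003 -1.   ] w 0.0216 F [-0.39  0.33 -0.01] q [ 0.82  0.52 -0.24  1.46  0.13  1.17 -1.12]
call 0 [0.0039, 0.0948, -0.0005, 0.1, 0.3, -0.1]
```

Call:
arm_command(
  deltas=[0.0025,0.03,-0.0005,0,0.3,0,0.0025,0.06,-0.0005,0,0.3,0,0.0025,0.078,-0.0005,0,0.3,0,0.0025,0.088,-0.0005,0,0.3,0,0.0025,0.093,-0.0005,0,0.3,0,0.0025,0.0945,-0.0005,0,0.3,0],
)

```text
time: 51.9
ee_pos: [0.5067, -0.4407, -0.0132]
eef_rot: [0.471, -0.527, 0.528, -0.471]
ft_force: [-0.1, 0.3, -0.6]
width: 0.0217
```

Call:
arm_command(
  deltas=[0,0,0,0,0,0,0,0,0,0,0,0,0,0,0,0,0,0,0,0,0,0,0,0],
  hand=0,
)

```text
time: 52.4
ee_pos: [0.5066, -0.4407, -0.0133]
eef_rot: [0.471, -0.527, 0.528, -0.471]
ft_force: [-1.2, 0.7, 4.1]
width: 0.0095
```

Call:
arm_command(
  deltas=[0,-0.03,0,0,0,0,0,-0.08,0,0,0,0,0,-0.13,0,0,0,0,0,-0.17,0,0,0,0],
)

```text
time: 52.9
ee_pos: [0.5064, -0.4406, 0.1584]
eef_rot: [0.471, -0.527, 0.528, -0.471]
ft_force: [0.3, -0.2, -0.7]
width: 0.0094
```

```bash
python3 plan.py .4807,.0000,.155,-11.16
```

```text
t 52.9 p [ 0.5064 -0.4406  0.1584] ang -96.43 down [ 0.001 -0.001 -1.   ] w 0.0094 F [ 0.32 -0.21 -0.7 ] q [ 0.82  0.47 -0.24  1.37  0.11  1.31 -1.11]
call 0 [-0.0483, 0.0003, -0.0083, 0, -9.5, 0, -0.0967, 0.0007, -0.0166, 0, -18.9, 0, -0.145, 0.001, -0.025, 0, -28.4, 0, -0.1933, 0.0013, -0.0333, 0, -37.9, 0, -0.2417, 0.0016, -0.0416, 0, -47.4, 0, -0.29, 0.002, -0.0499, 0, -56.8, 0.1, -0.3383, 0.0023, -0.0583, 0, -66.3, 0.1, -0.3867, 0.0026, -0.0666, 0, -75.8, 0.1]
call 1 [-0.435, 0.003, -0.0749, 0, -85.3, 0.1]
```

Call:
arm_command(
  deltas=[-0.04,0,-0.007,0,-10.5,0,-0.095,0,-0.016,0,-21,0,-0.15,0,-0.026,0,-31.5,0,-0.21,0,-0.036,0,-42,0,-0.27,0,-0.046,0,-52.5,0,-0.33,0,-0.057,0,-63,0,-0.385,0,-0.066,0,-73.5,0,-0.425,0,-0.073,0,-84,0],
)

```text
time: 53.9
ee_pos: [0.4809, -0.0075, 0.1563]
eef_rot: [0.703, -0.074, 0.074, -0.703]
ft_force: [1.0, -0.9, -0.4]
width: 0.0098
```

Call:
arm_command(
  deltas=[0,0.02,0.005,0,-1.5,0,0,0.045,0.01,0,-1.5,0,0,0.058,0.01,0,-1.5,0,0,0.058,0.01,0,-1.5,0],
)

```text
time: 54.4
ee_pos: [0.4829, -0.0005, 0.0976]
eef_rot: [-0.704, 0.068, -0.067, 0.704]
ft_force: [0.1, -0.7, -0.6]
width: 0.0094
```

```bash
python3 plan.py .4807,.0000,.0697,-11.16,1
```

```text
t 54.4 p [ 0.4829 -0.0005  0.0976] ang -10.94 down [-0.001  0.    -1.   ] w 0.0094 F [ 0.15 -0.66 -0.59] q [ 0.56  0.17 -0.7   1.92  0.12  1.09 -0.38]
call 0 [-0.0022, 0.0279, 0, 0, 0.2, -0.1]
```

Call:
arm_command(
  deltas=[-0.0022,0.006,0,0,0.2,0,-0.0022,0.012,0,0,0.2,0,-0.0022,0.017,0,0,0.2,0,-0.0022,0.022,0,0,0.2,0,-0.0022,0.0265,0,0,0.2,0],
)

```text
time: 55.02
ee_pos: [0.4813, 0.0002, 0.0713]
eef_rot: [0.704, -0.069, 0.069, -0.704]
ft_force: [0.4, 0.1, 0.3]
width: 0.0098
```

```bash
python3 plan.py .4807,.0000,.0697,-11.16,1
```

```text
t 55.02 p [4.813e-01 2.000e-04 7.130e-02] ang -11.13 down [ 0. -0. -1.] w 0.0098 F [0.42 0.13 0.26] q [ 0.55  0.2  -0.69  1.95  0.15  1.04 -0.41]
call 0 [-0.0006, 0.0016, -0.0003, 0, 0, 0]
```

Call:
arm_command(
  deltas=[-0.0005,0.0015,0,0,0,0,-0.0005,0.0025,0,0,0,0,-0.0005,0.003,0,0,0,0],
)

```text
time: 55.4
ee_pos: [0.4808, 0.0003, 0.0695]
eef_rot: [0.704, -0.069, 0.068, -0.704]
ft_force: [-6.5, -1.0, 14.6]
width: 0.0099
```

Call:
arm_command(
  deltas=[0,0,0,0,0,0,0,0,0,0,0,0,0,0,0,0,0,0],
  hand=0.25,
)

```text
time: 55.78
ee_pos: [0.4808, 0.0003, 0.0686]
eef_rot: [0.704, -0.069, 0.069, -0.704]
ft_force: [0.2, -0.6, -1.3]
width: 0.021
```

Call:
arm_command(
  deltas=[0,-0.03,0,0,0,0,0,-0.08,0,0,0,0,0.0,-0.12,-0.05,0,10,0,0.02,-0.14,-0.1,0,20,0,0.03,-0.14,-0.15,0,30,0,0.04,-0.14,-0.2,0,40,0,0.05,-0.14,-0.26,0,50,0,0.06,-0.14,-0.32,0,60,0],
)

```text
time: 56.78
ee_pos: [0.4777, -0.3272, 0.2087]
eef_rot: [0.574, -0.413, 0.413, -0.574]
ft_force: [1.3, 1.1, 0.3]
width: 0.0219
```

```bash
python3 - <<'E'
from h import *
from placed import meas
c1=shot("scene");c2=shot("top")
save(c1,"s31",(200,90,540,310),2.3);save(c1,"s32",(270,120,420,250),5);save(c2,"t31",(150,110,510,310),2.2)
for x in(92.5,55.5,18.5,-18.5,-55.5): print(x); meas(x,c1,c2)
E
```

```text
92.5
scene R-B profile ends [(-130, -12), (-126, -12), (-122, -12), (-118, -7), (-114, 21), (-110, 84), (-106, 81), (-102, 80), (-98, 79), (-94, 78), (90, 79), (94, 79), (98, 79), (102, 79), (106, 80), (110, 80), (114, 78), (118, 49), (122, 27), (126, 16), (130, 30)] mid 79.68164
top R-B profile ends [(-130, 11), (-126, 11), (-122, 12), (-118, 13), (-114, 29), (-110, 45), (-106, 50), (-102, 50), (-98, 49), (-94, 50), (90, 50), (94, 50), (98, 49), (102, 50), (106, 49), (110, 47), (114, 38), (118, 17), (122, 11), (126, 12), (130, 12)] mid 50.608887
55.5
scene R-B profile ends [(-130, -1), (-126, -3), (-122, -4), (-118, 8), (-114, 63), (-110, 83), (-106, 80), (-102, 79), (-98, 79), (-94, 80), (90, 79), (94, 79), (98, 79), (102, 80), (106, 81), (110, 79), (114, 63), (118, 36), (122, 11), (126, -13), (130, -12)] mid 79.00586
top R-B profile ends [(-130, 11), (-126, 13), (-122, 15), (-118, 21), (-114, 43), (-110, 49), (-106, 50), (-102, 48), (-98, 50), (-94, 50), (90, 48), (94, 49), (98, 47), (102, 49), (106, 50), (110, 42), (114, 24), (118, 12), (122, 12), (126, 13), (130, 12)] mid 50.619
[... 954 characters left out ...]
98, 49), (-94, 51), (90, 49), (94, 51), (98, 48), (102, 48), (106, 51), (110, 46), (114, 30), (118, 13), (122, 12), (126, 12), (130, 11)] mid 51.384277
-55.5
scene R-B profile ends [(-130, 15), (-126, 17), (-122, 17), (-118, 20), (-114, 45), (-110, 79), (-106, 80), (-102, 79), (-98, 78), (-94, 79), (90, 78), (94, 79), (98, 79), (102, 81), (106, 79), (110, 79), (114, 70), (118, 31), (122, 17), (126, 5), (130, 23)] mid 79.0625
top R-B profile ends [(-130, 12), (-126, 12), (-122, 12), (-118, 16), (-114, 38), (-110, 47), (-106, 51), (-102, 50), (-98, 49), (-94, 50), (90, 49), (94, 47), (98, 47), (102, 49), (106, 48), (110, 45), (114, 31), (118, 14), (122, 11), (126, 11), (130, 12)] mid 51.384277
```

View pics/s31.png

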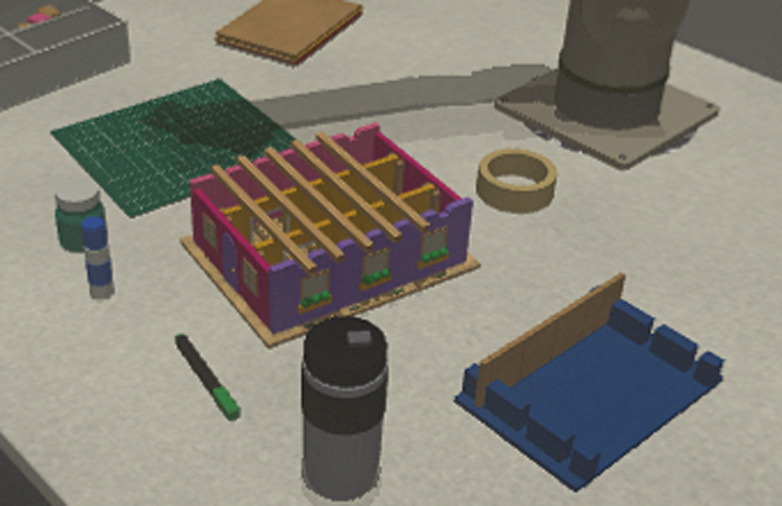

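View pics/s32.png

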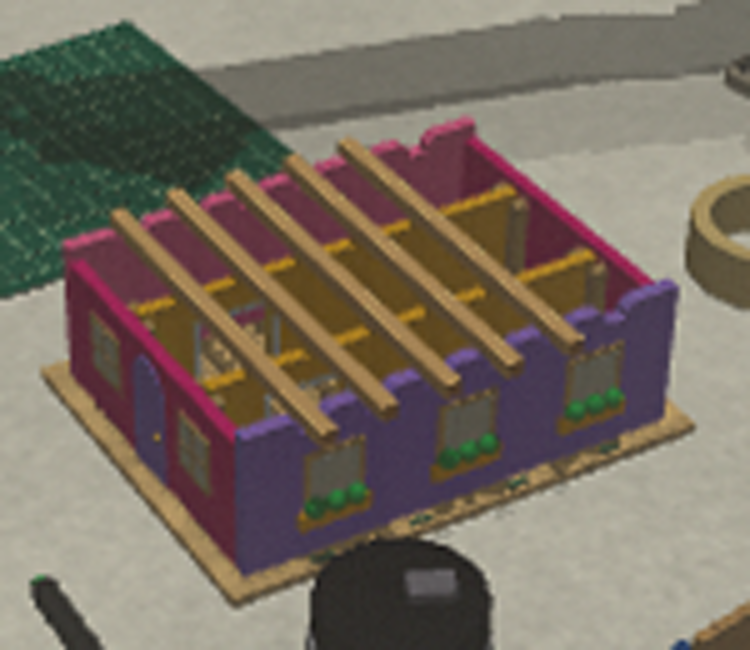

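View pics/t31.png

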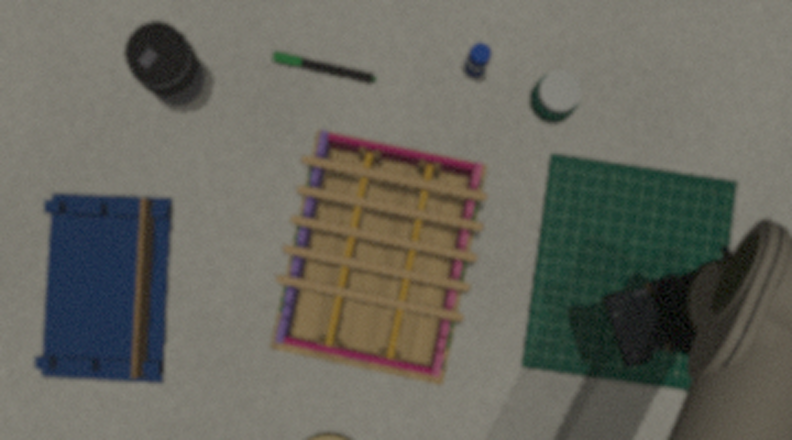

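```bash
python3 -c "
from bench import r
print(r.close_job())"
```

```text
the job is handed in; nothing more can be done
None
```

The house is fitted out and the job is handed in, at about 57 s of the 210 s allowed. No verdict is reported.

- **Partitions:** Both ochre partitions went in first, one in each pair of grooves. Each met the floor at the expected height before I let go.
- **Joists:** Only five of the six were present. All five now lie across the long walls, and the notch pair nearest the robot is left empty. Each joist touched down at notch-floor height when lowered.
- **Centring:** In the final pictures the joists agree with the house centre line to about 1–2 mm. The two cameras differ by up to about 2 mm. The far joist is the most off, at 1–2 mm towards the purple wall.
- **Everything else:** The mat is empty and the offcut is still in the stand. The mug, marker, glue stick and jar look unmoved, though I checked that by eye and did not measure it. The gripper was open and clear of everything at hand-in.

**What did not go to plan:**
- **First joist:** At the height I first tried, the fingers closed above the joist. I went about 17 mm lower and it gripped.
- **Second joist:** The first grasp was slightly too high and slipped off. The joist barely moved, and I took it again about 6 mm deeper.
- **Reported tool point:** It lies about 20 mm beyond where the finger tips appear in the pictures, so I set grasp heights from contact and images.

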